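Fold the portable antenna and press it into its foam tray

ROBOT

A 7-joint arm with a two-finger parallel gripper is mounted at the origin on the work surface. World frame = base frame: x ahead of the robot, y to its left, z up, the work surface at z = 0. Lengths are in mm, angles in rad, forces in N, time in s.
With the tool pointing down it reaches from about 400 to 750 mm from the base axis. Payload 19.5 kg.
Tool frame: the origin (TCP) lies at the very end of the fingers, on their centre line; the grasp point (between the pads) lies 19 mm behind it; y points along the fingers, z is the direction in which the jaws open and shut, and the axes are right-handed (so a half turn about y gives the same grasp; the last joint's range is limited). The gripper opens to 85 mm and grips with 20 to 120 N. Pads are 22 mm wide; open, the fingers measure 114 mm over their backs; the gripper's body (76 mm by 85 mm) begins 54 mm behind the grasp point. The pads swing forward as they close: fully open they stand 13 mm farther back than shut.
Start: joints at [1.07, 0.707, -0.028, 1.485, 0.022, 0.951, -0.075], TCP at [254.639, -515.51, 203.068] pointing down, gripper open.
Joint ranges: [-2.71, 2.71], [-0.32, 2.16], [-1.57, 1.52], [0, 2.45], [-1.46, 4.6], [0, 2.02], [-2.83, 2.83]. Speed limits (rad/s): [1.89, 1.89, 2.57, 2.57, 3.01, 3.01, 3.01].

INTERFACE

Orientations are given as a unit quaternion [x, y, z, w].
In Python, from workcell import env gives the robot as it stands.
- The arm moves only by the tool servo_tool, never from a script. Its argument "increments" is a list of rows, each an object of numbers: "wx", "wy", "wz": the turn, a rotation vector about the tool's x, y, z in degrees; "tx", "ty", "tz": the shift along the tool's x, y, z in mm; "gripper": the opening, from 0 (shut) to 1 (fully open). A call has exactly 5 rows; each row shifts and turns the commanded pose from where the row before left it, along the tool's axes as they then stand; what a row does not reach is not made up. A row lasts 1/8 s, in which the tool goes at most 62.5 mm and 10.7 degrees, less where a joint would pass 70% of its speed; a pose out of reach is approached as far as the arm can. A call is refused whole if a number of a shift passes 62.5 or a number of a turn 10.7, either way. A call with a gripper value outside its range is refused whole. The fingers move at their own pace and stop on an object; "force" is the grip in N (left out, the last holds). Time passes only in rows, so rows that do not move let the fingers close, or fill a call up. It gives the time, the measured TCP pose, the force and the opening at its end, in the units of the state.
- env.state(): the state, without advancing time (a new reading comes with each control period).
- env.get_image(name): name is "scene" or "side" or "wrist"; returns (picture, depth): 420x560x3 uint8, red, green, blue; 420x560 float32, mm along the optical axis (not along the pixel's ray), 0 where there is no reading.
- env.camera_model(name): a dict with "camera_matrix" (3x3 intrinsics, pixels), "k1" (the pictures are not rectified: a ray, as slopes to the right and down, at radius r is drawn at 1 + k1 r^2 times it, then the intrinsics apply), "view" (4x4, takes a point from world to camera coordinates). Camera axes: x right, y down, z forward; pixel columns grow to the right and rows downward; lengths in mm; the calibration is good to about 2 mm. A picture is of the moment at which its call begins: read the wrist's pose just before it. camera_model takes no time and is no camera call; for the wrist camera it gives the pose at the moment of the call.
- env.close_job(): hands the job in, once; it reports no verdict.
Trained networks look in the newest picture that a camera, given by its name, has taken for a name from the list of things; names that differ only in an ending like _2 or _b are one class to them, and where a whole thing is asked for, a point or a joint stands for the part that bears it (a point fixed in the world has none). Each returns a list of dicts, best first, with "confidence" (0 to 1); they miss things now and then, are a little off and sometimes report something else, mostly with a low value. They report only what shows in the picture. A call takes as long as a camera call.
- env.trace(thing, camera): "region" (420x560 bool, what is visible of it) and "rect" ([left, top, width, height] in pixels, round what is visible of it).
The state is a dict: "time_s": time; "joints": joint angles; "qvel": joint speeds; "joint_efforts": joint torques, N m; "eef_pos": TCP position; "ee_rot": TCP orientation; "wrist_force": force on the tool from outside, world axes, zero at the start; "torque": the same for the moment, N m; "width": opening from 0.0 (shut) to 1.0 (fully open).
Only numpy, scipy, OpenCV 4.12 (cv2) and the standard library are available. Lean on these libraries where they do the work, as an engineer would, in place of code of your own. Each camera call takes 0.05 s, during which the arm holds its last target.

TASK

Pack away the portable antenna: in its wooden cradle, first fold the dark tip arm (red knob) fully back over the middle arm, and only then fold the middle arm (yellow knob), with the tip arm on it, fully over the base section. Then lift the folded antenna out and press its base section fully home, level and knobs up, into the snug slot of the foam-lined tray, either way round, and let go of it there. Do not drop it, and leave the tubes, the insulator and the compass where they stand.

Things in the scene. Friction and masses are not known exactly. Their poses are not given: they have to be found in the camera images.
- antenna_grip (a point): Centre (half-way up) of the antenna's base section, a loose aluminium bar 160 mm long (own x), 36 mm wide (y), 22 mm high (z up), black cap and brass stub at the -x end. It starts in the cradle, underside 12 mm above the desk. Above its underside lie the middle arm at 24 to 34 mm and the tip arm at 36 to 46 mm, both 22 mm wide (24 at the pivots); knob tops at 72 mm.
- antenna: The same loose antenna with both arms, about 0.5 kg; origin at the centre of the base section's underside, axes as antenna_grip.
- cradle: Fixed wooden cradle, 176 mm (own x) by 60 mm, origin under its centre. It holds the base section along x, 1 mm play each side; the bar lifts straight up. Its cheeks reach 18 mm up the bar near its ends only: the middle 100 mm are free for fingers to 4 mm above the desk. An arc ledge of blocks, 36 mm high, 88 to 112 mm from the root hinge on the +y side, carries the open middle arm.
- root_hinge (a point): Upright hinge axis of the middle arm, 60 mm from the base section's centre towards its +x end; the point is on the bar's top face. The axes are the base section's.
- yellow_knob (a point): Centre of the exposed part of the round yellow knob (14 mm diameter, 26 mm clear above the tip arm's top face, so this point is 13 mm above that face). Fixed to the middle arm's free end, 120 mm from the root hinge; its axis is also the tip arm's hinge axis. The axes are the middle arm's.
- red_knob (a point): Centre (half-way up) of the round red knob, 14 mm diameter, 26 mm high, upright on top of the dark tip arm near its free end, 108 mm from the yellow knob's axis; this point is 13 mm above the arm's top face. The axes are the tip arm's.
- mid_arm (a joint): Opening angle of the middle arm, rad: 0 is folded over the base section (stop), 2.7 fully open. Seen from above it opens clockwise, so it folds counter-clockwise about the root hinge. Stiff: about 1 N at the yellow knob; stays where it is left.
- tip_arm (a joint): Opening angle of the tip arm, rad: 0 is folded over the middle arm (stop), 2.7 fully open. Seen from above it opens counter-clockwise, so it folds clockwise about the yellow knob. Easy: about 0.3 N at the red knob; stays where it is left.
- slot (a point): Centre of the slot's foam floor, 28 mm above the desk; z up, slot along x. 168 mm long; 33 mm wide between springy light-grey cheeks that each yield up to 6 mm and hold the 36 mm bar by friction. The cheeks' top (50 mm above the desk) flares to 41 mm over 12 mm. Pressing home takes about 5 to 12 N. Home: the bar's underside on this floor, its centre 11 mm above this point.
- tray: Fixed grey tray with dark foam, 240 mm (own x, along the slot) by 160 mm, rim 44 mm above the desk, origin under its centre. A trench 82 mm wide crosses the middle of the foam, over the whole inner width of 150 mm, and leaves room for fingers beside the bar down to 12 mm above the desk.
- tube_a: Bystander: smoky glass tube with a black base, 42 mm diameter, 86 mm tall, standing; origin under its centre.
- tube_b: Bystander: a second tube like the first; origin under its centre.
- insulator: Bystander: cream porcelain insulator, ribbed, 48 mm diameter, 56 mm tall, standing; origin under its centre.
- compass: Bystander: brass compass, 68 mm diameter, 22 mm tall, lying flat; origin under its centre.

How it is judged (in metres and radians):
On the way, in this order (a step that is already met when the one before it is completed fails the run):
1. the tip arm is folded fully over the middle arm, the middle arm still open (value of joint tip_arm below 0.12 rad and value of joint mid_arm above 0.9 rad), for 0.1 s.
2. the middle arm is folded fully over the base section, the tip arm still on it (value of joint each of tip_arm, mid_arm below 0.12 rad), for 0.1 s.
3. the folded antenna is lifted out of the cradle (all of step 2 and distance of antenna_grip from where it was at the start of the episode above 0.05 m and height (world z) of antenna_grip above 0.06 m), for 0.1 s.
4. the base section is fully home in the foam slot (z of antenna_grip in the frame of slot below 0.014 m and x of antenna_grip in the frame of slot between -0.008 and 0.008 m and y of antenna_grip in the frame of slot between -0.006 and 0.006 m and angle between the x axis of antenna_grip and the x axis of slot, either way round below 0.08 rad), for 0.2 s.
At the end, for the whole second after the job is handed in: Both arms folded to within 0.12 rad of their stops, the base section in the foam slot with its underside within 3 mm of the slot floor, level within 0.06 rad, along the slot within 0.08 rad, centred within 8 mm along and 6 mm across; released and at rest (all of step 2 and all of step 4 and angle between antenna_grip's own z axis and vertical below 0.06 rad and linear speed of antenna below 0.02 m/s and contact force between the fingers and antenna below 0.1 N); the robot touches nothing.
It fails at once if the middle arm was folded while the tip arm was still open (value of joint mid_arm below 0.8 rad and value of joint tip_arm above 0.5 rad).
It fails at once if the antenna was dropped or thrown (contact force between the fingers and antenna below 0.05 N and linear speed of antenna above 0.35 m/s).
It fails at once if a bystander was disturbed (distance of any of tube_a, tube_b, insulator, compass from where it was at the start of the episode above 0.03 m or angle between any of tube_a, tube_b, insulator, compass's own z axis and vertical above 0.5 rad).
It also fails if it takes over 67 s, if anything falls off the work surface, if the arm or the gripper's body presses on something with over 40 N, if the wrist force passes 120 N, or if a joint passes its speed limit or range.

## Working session

There is one attempt and no reset: what is moved stays moved. The work goes in short steps, Python scripts to look and compute and a tool call to move; the robot and the scene stay as the last step left them, time stands still between calls to the robot, and variables do not carry over. Pictures are saved under pics/ and viewed, and the job is handed in when it is done.

Besides the shell and the picture viewer there is one more tool, called in YAML: its name, and indented under it one key for each argument. servo_tool: Moves the arm, as the interface text tells. Its arguments: {"type":"object","properties":{"increments":{"type":"array","items":{"type":"object","properties":{"wx":{"type":"number"},"wy":{"type":"number"},"wz":{"type":"number"},"tx":{"type":"number"},"ty":{"type":"number"},"tz":{"type":"number"},"gripper":{"type":"number"}}}},"force":{"type":"number"}},"required":["increments"]}

```bash
ls; mkdir -p pics; cat > h.py <<'E'
from workcell import env
import numpy as np, cv2
def grab(cam,name):
    m=env.camera_model(cam); im,d=env.get_image(cam)
    np.savez('pics/%s.npz'%name,im=im,d=d,K=m['camera_matrix'],k1=m['k1'],V=m['view'])
    cv2.imwrite('pics/%s.png'%name,im[:,:,::-1]); return im,d,m
def load(name): 
    z=np.load('pics/%s.npz'%name); return z['im'],z['d'],dict(camera_matrix=z['K'],k1=float(z['k1']),view=z['V'])
def ray(m,u,v):
    K=np.array(m['camera_matrix'],float); 
    pts=np.array([[[u,v]]],float) if np.isscalar(u) else np.stack([u,v],-1)[:,None,:].astype(float)
    p=cv2.undistortPoints(pts,K,np.array([m['k1'],0,0,0,0],float))[:,0]
    return p
def pts3(m,u,v,z):
    p=ray(m,u,v); z=np.atleast_1d(z).astype(float)
    c=np.c_[p*z[:,None],z]; V=np.array(m['view']); 
    return (c-V[:3,3])@V[:3,:3]
def onplane(m,u,v,h):
    p=ray(m,u,v); V=np.array(m['view']); R=V[:3,:3]; o=-R.T@V[:3,3]
    d=np.c_[p,np.ones(len(p))]@R
    return o+d*((h-o[2])/d[:,2])[:,None]
def cloud(d,m,mask=None):
    k=d>0
    if mask is not None:k&=mask
    v,u=np.nonzero(k); return pts3(m,u,v,d[v,u]),u,v
def proj(m,P):
    V=np.array(m['view']); c=np.atleast_2d(P)@V[:3,:3].T+V[:3,3]
    x=c[:,:2]/c[:,2:]; x=x*(1+m['k1']*(x**2).sum(1,keepdims=True)); K=np.array(m['camera_matrix'])
    return x*[K[0,0],K[1,1]]+K[:2,2]
E
python3 - <<'E'
from h import *
s=env.state();print(s)
for c in ['scene','side']: 
    im,d,m=grab(c,c+'0'); V=m['view'];print(c,-V[:3,:3].T@V[:3,3],m['k1'],d.min(),d.max())
print(env.state()['time_s'])
E
```

```text
pics
{'time_s': 0.0, 'joints': array([ 1.07033899,  0.70704248, -0.02761619,  1.48501334,  0.02194885,
        0.95091225, -0.07548739]), 'qvel': array([ 9.32149762e-04,  2.83988011e-04, -3.46998191e-04,  3.04130166e-05,
       -2.76899276e-05,  5.02799372e-04, -5.15040320e-04]), 'joint_efforts': array([ 4.58214308e-04, -8.83241844e+01,  1.23492613e+00, -2.36178070e+01,
        1.70147291e-02,  6.43647742e-03, -7.32321382e-05]), 'eef_pos': array([ 254.50536492, -515.27051453,  202.6588515 ]), 'ee_rot': array([-0.16085511,  0.68895817, -0.6882167 ,  0.16068616]), 'wrist_force': array([0.26280217, 0.46120666, 0.18244899]), 'torque': array([ 0.0017463 , -0.02563363,  0.00520602]), 'width': 0.9974005498410253}
scene [1200.89176062 -117.09997256  729.70604409] 0.018325573759459136 0.0 3311.841
side [102.78219169 790.21397056 739.43393937] -0.12849264571490493 0.0 3641.149
0.1
```

View pics/scene0.png

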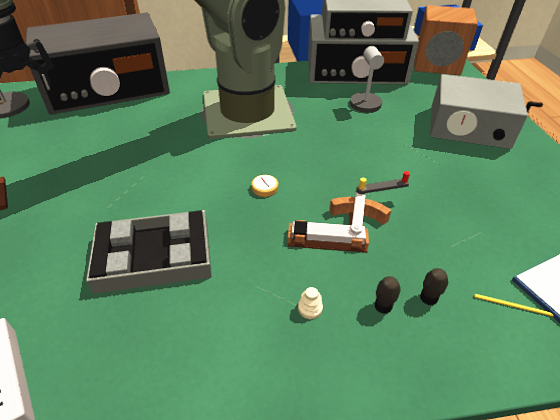

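View pics/side0.png

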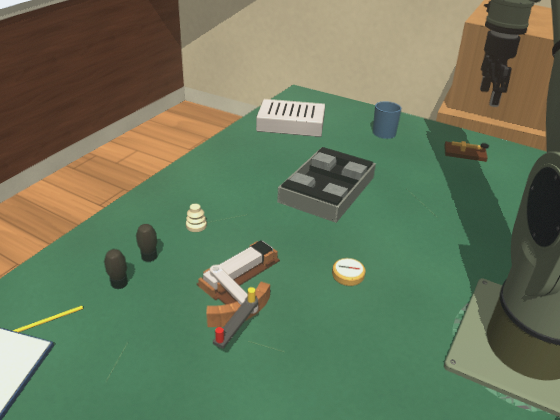

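```bash
python3 - <<'E'
from h import *
for c in ['scene','side']:
    im,d,m=load(c+'0')
    for t in ['red_knob','yellow_knob','antenna_grip','cradle','tray','tube_a','insulator','compass']:
        for r in env.trace(t,c)[:2]:
            if r['confidence']<.3: continue
            k=r['region']; v,u=np.nonzero(k)
            P,_,_=cloud(d,m,k)
            print(c,t,round(r['confidence'],2),r['rect'],'med',np.median(P,0).round(),'mid',((np.percentile(P,2,0)+np.percentile(P,98,0))/2).round(),'ext',np.ptp(P,0).round(), 'ztop',np.percentile(P[:,2],98).round())
            np.save('pics/m_%s_%s_%.2f.npy'%(c,t,r['confidence']),k)
print(env.state()['time_s'])
E
```

```text
scene red_knob 0.64 [353.2, 169.6, 56.7, 22.8] med [474. 279.  58.] mid [439. 268.  42.] ext [113. 165.  90.] ztop 84.0
scene yellow_knob 0.84 [354.7, 169.7, 51.3, 62.9] med [481. 218.  52.] mid [495. 249.  42.] ext [225. 220.  89.] ztop 84.0
scene yellow_knob 0.41 [250.4, 177.7, 30.3, 19.3] med [387.  -3.  21.] mid [380.  -2.  15.] ext [64. 64. 26.] ztop 25.0
scene antenna_grip 0.77 [295.7, 171.5, 113.7, 70.8] med [561. 157.  36.] mid [531. 181.  49.] ext [235. 348.  88.] ztop 81.0
scene antenna_grip 0.46 [302.4, 288.6, 18.1, 29.5] med [754.  32.  29.] mid [750.  34.  30.] ext [60. 52. 61.] ztop 57.0
scene cradle 0.86 [287.0, 197.1, 101.6, 54.8] med [543. 166.  15.] mid [548. 144.  19.] ext [170. 248.  48.] ztop 38.0
scene cradle 0.59 [298.0, 287.6, 20.7, 30.3] med [753.  30.  30.] mid [749.  32.  30.] ext [54. 47. 58.] ztop 57.0
scene tray 0.6 [84.1, 211.1, 131.6, 82.1] med [ 577. -280.   41.] mid [ 559. -272.   28.] ext [214. 259.  56.] ztop 52.0
scene tray 0.58 [301.5, 288.1, 18.6, 30.2] med [754.  30.  29.] mid [749.  33.  30.] ext [60. 52. 60.] ztop 57.0
scene tube_a 0.92 [376.
[... 1170 characters left out ...]
ray 0.75 [277.0, 146.9, 94.9, 74.1] med [ 551. -241.   39.] mid [ 555. -267.   28.] ext [164. 330.  57.] ztop 52.0
side tray 0.74 [200.4, 239.9, 74.9, 111.0] med [544. 189.  44.] mid [529. 187.  49.] ext [176. 334.  89.] ztop 83.0
side tube_a 0.81 [105.2, 248.6, 21.2, 39.5] med [746. 280.  53.] mid [784. 249.  43.] ext [120. 102.  91.] ztop 85.0
side tube_a 0.64 [136.9, 222.5, 20.8, 39.3] med [749. 186.  54.] mid [756. 181.  43.] ext [119. 111.  88.] ztop 84.0
side insulator 0.91 [186.4, 204.3, 18.8, 25.3] med [735.  44.  27.] mid [741.  38.  30.] ext [84. 90. 64.] ztop 57.0
side compass 0.83 [329.7, 261.3, 37.1, 24.2] med [373.   9.  20.] mid [374.  -7.  11.] ext [76. 92. 28.] ztop 23.0
0.9
```

```bash
python3 - <<'E'
from h import *
for c in ['scene','side']:
    im,d,m=load(c+'0'); 
    hsv=cv2.cvtColor(im,cv2.COLOR_RGB2HSV)
    P=np.full(d.shape+(3,),np.nan); Q,u,v=cloud(d,m); P[v,u]=Q
    H,S,Vv=[hsv[:,:,i].astype(int) for i in range(3)]
    box=(P[:,:,0]>380)&(P[:,:,0]<680)&(P[:,:,1]>50)&(P[:,:,1]<340)&(P[:,:,2]>25)
    red=box&((H<5)|(H>174))&(S>200)&(P[:,:,2]>62)
    yel=box&(H>20)&(H<35)&(S>150)&(P[:,:,2]>62)
    for n,k in [('red',red),('yel',yel)]:
        vv,uu=np.nonzero(k); print(c,n,k.sum(),uu.mean(),vv.mean(),P[k].min(0).round(),P[k].max(0).round(),'onplane z70',onplane(m,uu.mean(),vv.mean(),71).round(1), 'top',np.median(P[k][P[k][:,2]>81],0).round(1))
    # bar top
    bar=box&(P[:,:,2]>30)&(P[:,:,2]<38)&(S<60)&(Vv>130)
    mid=box&(P[:,:,2]>42)&(P[:,:,2]<50)&(S<60)&(Vv>130)
    dark=box&(P[:,:,2]>52)&(P[:,:,2]<62)&(Vv<90)
    for n,k in [('bar',bar),('mid',mid),('tip',dark)]:
        X=P[k]
        if len(X)<20: print(n,len(X));continue
        r=cv2.minAreaRect(X[:,:2].astype(np.float32)); print(c,n,len(X),r,'z',np.median(X[:,2]))
    t=(P[:,:,0]>420)&(P[:,:,0]<720)&(P[:,:,1]>-440)&(P[:,:,1]<-120)
    for lo,hi in [(38,47),(48,56),(24,32)]:
        k=t&(P[:,:,2]>lo)&(P[:,:,2]<hi); r=cv2.minAreaRect(P[k][:,:2].astype(np.float32)); print(c,'tray',lo,k.sum(),r,np.median(P[k][:,2]))
    big=[cv2.resize(im[y0:y0+140,x0:x0+190],None,fx=4,fy=4) for x0,y0 in ([(270,150),(60,180)] if c=='scene' else [(150,215),(250,120)])]
    for i,b in enumerate(big): cv2.imwrite('pics/%s_z%d.png'%(c,i),b[:,:,::-1])
E
```

```text
scene red 45 405.2 176.24444444444444 [464. 316.  63.] [474. 326.  88.] onplane z70 [[465.5 323.   71. ]] top [469.  320.9  83. ]
scene yel 51 362.29411764705884 182.6078431372549 [469. 208.  62.] [482. 220.  86.] onplane z70 [[471.5 216.   71. ]] top [474.9 213.6  83.8]
scene bar 656 ((531.6910400390625, 141.7169189453125), (130.8966522216797, 129.60391235351562), 73.728515625) z 34.34282968432948
scene mid 377 ((538.8999633789062, 189.65562438964844), (22.318851470947266, 127.72298431396484), 68.55530548095703) z 46.60461844810131
scene tip 142 ((476.175048828125, 267.2046813964844), (20.584951400756836, 125.97160339355469), 5.186797142028809) z 56.09788588316984
scene tray 38 1305 ((556.4598388671875, -273.5111083984375), (165.1764373779297, 241.5244903564453), 0.7457752823829651) 43.779198503714646
scene tray 48 2970 ((556.7051391601562, -273.82635498046875), (151.65150451660156, 229.81649780273438), 0.7635868191719055) 50.46730646750847
scene tray 24 790 ((558.1871948242188, -273.3262939453125), (160.38063049316406, 240.90830993652344), 0.7286494374275208) 28.542307805175668<stdin>:11: RuntimeWarning: Mean of empty slice.
  ret = ret.dtype.type(ret / rcount)
Traceback (most recent call last):
ValueError: zero-size array to reduction operation minimum which has no identity
```

```bash
python3 - <<'E'
from h import *
for c in ['scene','side']:
    im,d,m=load(c+'0'); 
    hsv=cv2.cvtColor(im,cv2.COLOR_RGB2HSV); Vv=hsv[:,:,2]; S=hsv[:,:,1]
    P=np.full(d.shape+(3,),np.nan); Q,u,v=cloud(d,m); P[v,u]=Q
    box=(P[:,:,0]>380)&(P[:,:,0]<680)&(P[:,:,1]>50)&(P[:,:,1]<345)
    for n,k in [('red',box&(P[:,:,2]>64)&(P[:,:,1]>280)),('yel',box&(P[:,:,2]>64)&(P[:,:,1]<250))]:
        T=P[k&(P[:,:,2]>81)]; print(c,n,k.sum(),P[k].min(0).round(1),P[k].max(0).round(1),'top',len(T),T[:,:2].mean(0).round(1), np.median(T,0).round(1))
    for n,lo,hi,cond in [('bar',31,37.5,(S<60)),('mid',43,49.,S<60),('tip',55,61,Vv<110)]:
        k=box&(P[:,:,2]>lo)&(P[:,:,2]<hi)&cond
        k=cv2.morphologyEx(k.astype(np.uint8),cv2.MORPH_OPEN,np.ones((2,2)))
        nn,lab,st,_=cv2.connectedComponentsWithStats(k); 
        if nn<2: print(n,'none');continue
        k=lab==1+np.argmax(st[1:,4]); X=P[k]
        r=cv2.minAreaRect(X[:,:2].astype(np.float32)); print(c,n,len(X),np.round(r[0],1),np.round(r[1],1),round(r[2],2),'z',np.median(X[:,2]).round(1))
        mu=X[:,:2].mean(0); w,E=np.linalg.eigh(np.cov((X[:,:2]-mu).T)); print('   pca',mu.round(1),E[:,1].round(3),np.sqrt(w).round(1))
    t=(P[:,:,0]>420)&(P[:,:,0]<720)&(P[:,:,1]>-440)&(P[:,:,1]<-120)
    for lo,hi in [(41,46),(48,53)]:
        k=t&(P[:,:,2]>lo)&(P[:,:,2]<hi); r=cv2.minAreaRect(P[k][:,:2].astype(np.float32)); print(c,'tray',lo,k.sum(),r,np.median(P[k][:,2]))
    big=[cv2.resize(im[y0:y0+140,x0:x0+190],None,fx=4,fy=4) for x0,y0 in ([(270,150),(60,180)] if c=='scene' else [(150,215),(250,120)])]
    for i,b in enumerate(big): cv2.imwrite('pics/%s_z%d.png'%(c,i),b[:,:,::-1])
E
```

```text
scene red 58 [461.6 315.9  64.7] [474.7 328.7  87.8] top 23 [468.  322.2] [468.3 322.   84. ]
scene yel 56 [468.1 208.5  64.7] [482.2 221.9  86.4] top 23 [475.7 215. ] [476.6 215.   83.9]
scene bar 696 [575.1 129.4] [157.3  61.1] 88.02 z nan
   pca [nan nan] [nan nan] [nan nan]
scene mid 360 [518.5 201.8] [ 25.2 174.7] 67.89 z 46.4
   pca [541.2 191.3] [-0.917  0.4  ] [ 6.7 38.1]
scene tip 37 [475.2 312. ] [11.7 23.5] 10.0 z 57.2
   pca [476.1 311.4] [-0.088  0.996] [3.1 6.6]
scene tray 41 936 ((556.45361328125, -273.58172607421875), (165.10130310058594, 241.42591857910156), 0.7236604690551758) 44.07248149897813
scene tray 48 2923 ((556.7051391601562, -273.82635498046875), (151.65150451660156, 229.81649780273438), 0.7635868191719055) 50.451569820928576
side red 99 [458.8 316.7  64.3] [474.1 330.3  86.2] top 44 [466.9 323.5] [466.9 323.5  83.4]
side yel 90 [466.  209.1  64.1] [481.4 223.2  85.4] top 35 [473.9 216.6] [474.  216.4  83.7]
side bar 591 [563.  103.2] [112.4  29.5] 72.77 z nan
   pca [nan nan] [nan nan] [nan nan]
side mid 444 [537.  196.5] [ 22.5 127.7] 57.02 z nan
   pca [nan nan] [nan nan] [nan nan]
side tip 461 [475.5 270.3] [ 14.1 123.2] 13.75 z nan
   pca [nan nan] [nan nan] [nan nan]
side tray 41 535 ((557.736328125, -271.56085205078125), (163.58908081054688, 242.35292053222656), 0.566291093826294) 43.47117854430702
side tray 48 1354 ((557.5491943359375, -271.3555603027344), (149.673583984375, 240.58316040039062), 0.5447317957878113) 49.97547821466438
```

```bash
python3 -c "
import cv2,numpy as np
a=cv2.imread('pics/scene_z0.png');b=cv2.imread('pics/side_z0.png')
c=cv2.imread('pics/scene_z1.png');d=cv2.imread('pics/side_z1.png')
f=lambda x:cv2.resize(x,(400,295))
cv2.imwrite('pics/zz0.png',np.vstack([np.hstack([f(a),f(b)]),np.hstack([f(c),f(d)])]))"
```

```text
(no output)
```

View pics/zz0.png

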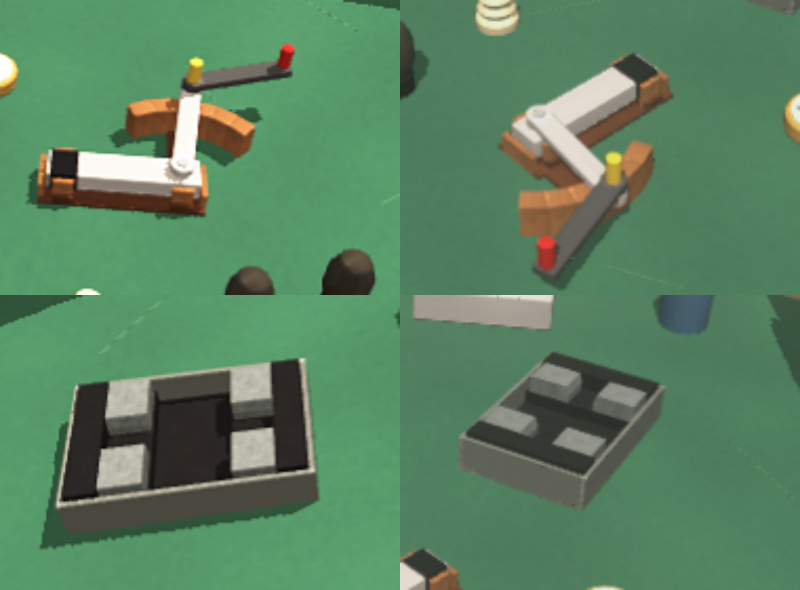

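```bash
python3 - <<'E'
from h import *
for c in ['scene','side']:
    im,d,m=load(c+'0'); 
    hsv=cv2.cvtColor(im,cv2.COLOR_RGB2HSV); H,S,Vv=[hsv[:,:,i] for i in range(3)]
    P=np.full(d.shape+(3,),np.nan); Q,u,v=cloud(d,m); P[v,u]=Q
    box=(P[:,:,0]>500)&(P[:,:,0]<680)&(P[:,:,1]>40)&(P[:,:,1]<275)
    print(c)
    for n,lo,hi,cond in [('bar',32,36.5,(S<60)|(Vv<60)),('mid',43.5,48.5,S<60)]:
        k=box&(P[:,:,2]>lo)&(P[:,:,2]<hi)&cond
        if n=='mid': k=k&1 if False else ((P[:,:,2]>lo)&(P[:,:,2]<hi)&cond&(P[:,:,0]>440)&(P[:,:,0]<620)&(P[:,:,1]>170)&(P[:,:,1]<260))
        nn,lab,st,_=cv2.connectedComponentsWithStats(k.astype(np.uint8)); k=lab==1+np.argmax(st[1:,4]); X=P[k][:,:2]
        r=cv2.minAreaRect(X.astype(np.float32)); print(n,len(X),np.round(r[0],1),np.round(r[1],1),round(r[2],2))
        mu=X.mean(0); w,E=np.linalg.eigh(np.cov((X-mu).T)); e=E[:,1]; f=np.array([-e[1],e[0]]); print('   pca',mu.round(1),e.round(3))
        # edges per slice along e
        s=(X-mu)@e; t=(X-mu)@f
        for a in np.arange(-80,80,16):
            q=t[(s>=a)&(s<a+16)]
            if len(q)>5: print('    ',a+8,np.round([q.min(),q.max()],1),len(q))
        print('  s',s.min().round(1),s.max().round(1))
E
```

```text
scene
bar 699 [570.6 113.7] [157.   39.5] 74.24
   pca [570.8 108.5] [0.297 0.955]
     -72 [-17.  15.] 35
     -56 [-19.4  15.5] 73
     -40 [-18.7  18.2] 83
     -24 [-18.   20.1] 84
     -8 [-16.1  21.4] 79
     8 [-17.6  17.4] 84
     24 [-17.6  21.5] 82
     40 [-15.2  19.3] 77
     56 [-13.9  20.4] 50
     72 [-15.4  20.1] 38
  s -74.0 83.5
mid 306 [536.9 190.6] [ 22.3 127.9] 68.69
   pca [534.7 191.8] [-0.944  0.33 ]
     -56 [-8.5  2.6] 22
     -40 [-7.7  9.8] 38
     -24 [-9.4 12.4] 48
     -8 [-9.4 11.2] 43
     8 [-9.  11.2] 45
     24 [-10.8  10. ] 40
     40 [-12.5   8.4] 35
     56 [-12.5   9.3] 32
  s -66.6 61.9
side
bar 596 [566.4  98.4] [121.4  38.1] 75.91
   pca [565.4  98.8] [0.256 0.967]
     -56 [-20.4  17.2] 54
     -40 [-18.8  17.1] 83
     -24 [-18.6  17.8] 78
     -8 [-18.8  17.5] 77
     8 [-20.   17.6] 87
     24 [-18.   17.6] 81
     40 [-19.5  18.5] 85
     56 [-18.6  18.1] 51
  s -61.1 60.4
mid 392 [543.6 189.1] [ 22.1 116.6] 68.34
   pca [539.5 191.6] [-0.935  0.356]
     -56 [-8.8  2.2] 20
     -40 [-8.6 10.3] 52
     -24 [-9.  12.2] 56
     -8 [-9.9 11.2] 67
     8 [-9.5 11.4] 62
     24 [-10.5  11.5] 65
     40 [-10.9   9.9] 60
     56 [-10.3  -1.4] 10
  s -63.0 53.4
```

```bash
python3 - <<'E'
from h import *
from scipy.spatial.transform import Rotation as R
s=env.state(); r=R.from_quat(s['ee_rot']).as_matrix(); print(r.round(3)); 
z=r[:,2]; print('jaw yaw',np.degrees(np.arctan2(z[1],z[0])),'x yaw',np.degrees(np.arctan2(r[1,0],r[0,0])),'az',np.degrees(np.arctan2(s['eef_pos'][1],s['eef_pos'][0])))
im,d,m=load('scene0')
for c in ['scene','side']:
    im,d,m=load(c+'0')
    P=np.full(d.shape+(3,),np.nan); Q,u,v=cloud(d,m); P[v,u]=Q
    hsv=cv2.cvtColor(im,cv2.COLOR_RGB2HSV); H,S,Vv=[hsv[:,:,i] for i in range(3)]
    t=(P[:,:,0]>420)&(P[:,:,0]<720)&(P[:,:,1]>-440)&(P[:,:,1]<-120)
    k=t&(P[:,:,2]>47)&(P[:,:,2]<53)&(Vv>110)
    n,l,st,ce=cv2.connectedComponentsWithStats(k.astype(np.uint8))
    for i in range(1,n):
        if st[i,4]>40:
            X=P[l==i]; r=cv2.minAreaRect(X[:,:2].astype(np.float32)); print(c,st[i,4],np.round(r[0],1),np.round(r[1],1),round(r[2],1),X[:,:2].min(0).round(1),X[:,:2].max(0).round(1))
E
```

```text
[[-0.897 -0.     0.443]
 [-0.443  0.    -0.897]
 [-0.    -1.    -0.   ]]
jaw yaw -63.71208800792342 x yaw -153.71208835129636 az -63.71040606137123
scene 305 [ 508.9 -212.3] [42.2 53.7] 89.4 [ 482.3 -233.4] [ 535.9 -191. ]
scene 326 [ 512.2 -337.2] [51.5 41.2] 2.1 [ 486.1 -358.4] [ 537.3 -316.6]
scene 363 [ 600.  -210.1] [52.1 40.9] 0.1 [ 573.9 -230.6] [ 626.  -189.7]
scene 386 [ 602.4 -335.9] [41.1 50.5] 89.8 [ 577.2 -356.4] [ 627.6 -315.3]
side 152 [ 605.  -336.7] [43.9 55.1] 88.7 [ 577.6 -358.2] [ 632.9 -314.3]
side 147 [ 513.1 -335.3] [49.1 44.5] 3.8 [ 488.3 -358.9] [ 537.5 -311.9]
side 168 [ 602. -211.] [50.2 43.9] 1.7 [ 576.7 -233. ] [ 627.7 -189.1]
side 184 [ 512.5 -211.2] [45.  49.4] 89.3 [ 487.8 -234. ] [ 537.3 -188.9]
```

```bash
cat > plan.py <<'E'
import numpy as np, json, os, sys
# cmd: x y z jawyaw(deg)
F='cmd.json'
def cur(): return json.load(open(F)) if os.path.exists(F) else [254.6,-515.5,203.1,-63.71]
def setcur(c): json.dump([float(v) for v in c],open(F,'w'))
def apply(c,row):
    x,y,z,p=c; a=np.radians(p); tx,ty,tz,wy=row
    return [x+tz*np.cos(a)+tx*np.sin(a), y+tz*np.sin(a)-tx*np.cos(a), z-ty, p-wy]
def plan(wps,save=True,rd=1):
    """wps: list of (x,y,z,yaw,nrows)"""
    c=cur(); rows=[]
    for X,Y,Z,W,n in wps:
        s=list(c)
        for i in range(1,n+1):
            f=i/n; t=[s[0]+(X-s[0])*f,s[1]+(Y-s[1])*f,s[2]+(Z-s[2])*f,s[3]+(W-s[3])*f]
            a=np.radians(c[3]); dx,dy=t[0]-c[0],t[1]-c[1]
            row=[dx*np.sin(a)-dy*np.cos(a), -(t[2]-c[2]), dx*np.cos(a)+dy*np.sin(a), -(t[3]-c[3])]
            row=[round(v,rd) for v in row]; rows.append(row); c=apply(c,row)
    for i in range(0,len(rows),5):
        print('call'); 
        for r in rows[i:i+5]: print('  tx %g ty %g tz %g wy %g'%tuple(r), ' BIG' if max(map(abs,r[:3]))>62 or abs(r[3])>10.5 else '')
    print('end',np.round(c,1))
    if save: setcur(c)
def state():
    from workcell import env
    from scipy.spatial.transform import Rotation as R
    s=env.state(); r=R.from_quat(s['ee_rot']).as_matrix()
    print('t',round(s['time_s'],2),'pos',s['eef_pos'].round(1),'yaw',round(float(np.degrees(np.arctan2(r[1,2],r[0,2]))),2),'down',r[:,1].round(3),'F',s['wrist_force'].round(1),'w',round(s['width'],3),'q',s['joints'].round(2)); return s
E
python3 -c "
from plan import *
plan([(540,-100,190,-40,10),(469,318,130,4,10)])"
```

```text
call
  tx -44 ty 1.3 tz -24.6 wy -2.4 
  tx -45 ty 1.3 tz -22.8 wy -2.3 
  tx -45.8 ty 1.3 tz -20.9 wy -2.4 
  tx -46.7 ty 1.3 tz -19 wy -2.4 
  tx -47.5 ty 1.3 tz -17 wy -2.4 
call
  tx -48.1 ty 1.4 tz -15 wy -2.3 
  tx -48.7 ty 1.3 tz -13.1 wy -2.4 
  tx -49.2 ty 1.3 tz -11 wy -2.4 
  tx -49.6 ty 1.3 tz -8.9 wy -2.3 
  tx -49.9 ty 1.3 tz -7 wy -2.4 
call
  tx -27.5 ty 6 tz -32.3 wy -4.4 
  tx -29.8 ty 6 tz -30.1 wy -4.4 
  tx -32.1 ty 6 tz -27.8 wy -4.4 
  tx -34.1 ty 6 tz -25.1 wy -4.4 
  tx -35.9 ty 6 tz -22.5 wy -4.4 
call
  tx -37.6 ty 6 tz -19.7 wy -4.4 
  tx -38.9 ty 6 tz -16.8 wy -4.4 
  tx -40.1 ty 6 tz -13.6 wy -4.4 
  tx -41.1 ty 6 tz -10.6 wy -4.4 
  tx -41.8 ty 6 tz -7.4 wy -4.4 
end [469. 318. 130.   4.]
```

servo_tool:
  increments:
    - {"tx": -44, "ty": 1.3, "tz": -24.6, "wy": -2.4, "gripper": 0.5}
    - {"tx": -45, "ty": 1.3, "tz": -22.8, "wy": -2.3}
    - {"tx": -45.8, "ty": 1.3, "tz": -20.9, "wy": -2.4}
    - {"tx": -46.7, "ty": 1.3, "tz": -19, "wy": -2.4}
    - {"tx": -47.5, "ty": 1.3, "tz": -17, "wy": -2.4}
  force: 40

```text
invalid input
```

servo_tool:
  increments:
    - {"tx": -48.1, "ty": 1.4, "tz": -15, "wy": -2.3}
    - {"tx": -48.7, "ty": 1.3, "tz": -13.1, "wy": -2.4}
    - {"tx": -49.2, "ty": 1.3, "tz": -11, "wy": -2.4}
    - {"tx": -49.6, "ty": 1.3, "tz": -8.9, "wy": -2.3}
    - {"tx": -49.9, "ty": 1.3, "tz": -7, "wy": -2.4}

```text
invalid input
```

servo_tool:
  increments:
    - {"tx": -27.5, "ty": 6, "tz": -32.3, "wy": -4.4}
    - {"tx": -29.8, "ty": 6, "tz": -30.1, "wy": -4.4}
    - {"tx": -32.1, "ty": 6, "tz": -27.8, "wy": -4.4}
    - {"tx": -34.1, "ty": 6, "tz": -25.1, "wy": -4.4}
    - {"tx": -35.9, "ty": 6, "tz": -22.5, "wy": -4.4}

```text
invalid input
```

servo_tool:
  increments:
    - {"tx": -37.6, "ty": 6, "tz": -19.7, "wy": -4.4}
    - {"tx": -38.9, "ty": 6, "tz": -16.8, "wy": -4.4}
    - {"tx": -40.1, "ty": 6, "tz": -13.6, "wy": -4.4}
    - {"tx": -41.1, "ty": 6, "tz": -10.6, "wy": -4.4}
    - {"tx": -41.8, "ty": 6, "tz": -7.4, "wy": -4.4}

```text
invalid input
```

```bash
python3 - <<'E'
from h import *
import plan
plan.state(); grab('wrist','w1'); plan.state()
im,d,m=load('w1'); V=m['view'];print(-V[:3,:3].T@V[:3,3])
for p in [(467.5,322.8,84),(474.8,215.8,84)]: print(proj(m,p))
E
```

```text
t 0.9 pos [ 254.7 -515.5  203.1] yaw -63.71 down [-0.  0. -1.] F [ 0.8 -0.7 -0.2] w 1.002 q [ 1.07  0.71 -0.03  1.48  0.02  0.95 -0.08]
t 0.95 pos [ 254.6 -515.5  203.1] yaw -63.71 down [-0.  0. -1.] F [-0.4  0.2  0.3] w 1.002 q [ 1.07  0.71 -0.03  1.48  0.02  0.95 -0.08]
[ 322.4563239  -482.84300425  374.18248068]
[[789.81666529 635.96582179]]
[[150.53846397  91.93169204]]
```

View pics/w1.png

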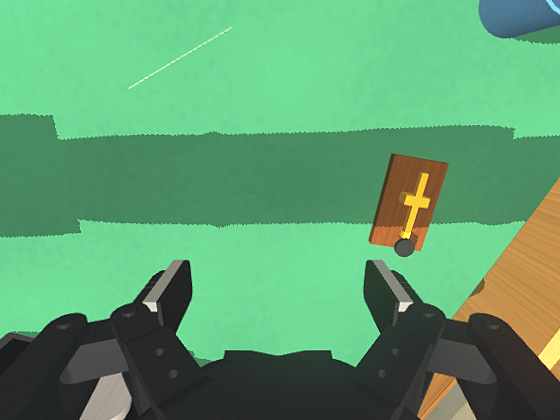

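servo_tool:
  increments:
    - {"tx": -44, "ty": 1, "tz": -25, "wx": 0, "wy": -2.4, "wz": 0, "gripper": 0.5}
    - {"tx": -45, "ty": 1, "tz": -23, "wx": 0, "wy": -2.4, "wz": 0, "gripper": 0.5}
    - {"tx": -46, "ty": 1, "tz": -21, "wx": 0, "wy": -2.4, "wz": 0, "gripper": 0.5}
    - {"tx": -47, "ty": 1, "tz": -19, "wx": 0, "wy": -2.4, "wz": 0, "gripper": 0.5}
    - {"tx": -47, "ty": 1, "tz": -17, "wx": 0, "wy": -2.4, "wz": 0, "gripper": 0.5}
  force: 40

```text
time_s: 1.58
eef_pos: [397.7, -305.6, 198.2]
ee_rot: [0.232, -0.668, 0.668, -0.232]
wrist_force: [1.0, 0.3, -0.3]
width: 0.5
```

```bash
python3 -c "
import plan
c=[254.6,-515.5,203.1,-63.71]
for tx,tz in [(-44,-25),(-45,-23),(-46,-21),(-47,-19),(-47,-17)]: c=plan.apply(c,[tx,1,tz,-2.4])
plan.setcur(c);print(c);plan.state()
plan.plan([(540,-100,190,-40,5),(469,318,130,4,10)])"
```

```text
[np.float64(396.78200051983936), np.float64(-306.97588047073367), 198.1, -51.71000000000001]
t 1.57 pos [ 397.7 -305.6  198.2] yaw -51.63 down [ 0. -0. -1.] F [ 1.   0.3 -0.3] w 0.5 q [ 0.62  0.6  -0.05  1.75  0.04  0.78 -0.35]
call
  tx -48.1 ty 1.6 tz -14.7 wy -2.3 
  tx -48.7 ty 1.6 tz -12.8 wy -2.4 
  tx -49.2 ty 1.7 tz -10.8 wy -2.3 
  tx -49.6 ty 1.6 tz -8.8 wy -2.4 
  tx -49.9 ty 1.6 tz -6.6 wy -2.3 
call
  tx -27.4 ty 6 tz -32.3 wy -4.4 
  tx -29.9 ty 6 tz -30.1 wy -4.4 
  tx -32.1 ty 6 tz -27.8 wy -4.4 
  tx -34.1 ty 6 tz -25.2 wy -4.4 
  tx -35.9 ty 6 tz -22.5 wy -4.4 
call
  tx -37.5 ty 6 tz -19.6 wy -4.4 
  tx -39 ty 6 tz -16.8 wy -4.4 
  tx -40.1 ty 6 tz -13.7 wy -4.4 
  tx -41.1 ty 6 tz -10.6 wy -4.4 
  tx -41.7 ty 6 tz -7.4 wy -4.4 
end [469. 318. 130.   4.]
```

servo_tool:
  increments:
    - {"tx": -48, "ty": 1.6, "tz": -14.7, "wx": 0, "wy": -2.3, "wz": 0, "gripper": 0.5}
    - {"tx": -48.7, "ty": 1.6, "tz": -12.8, "wx": 0, "wy": -2.4, "wz": 0, "gripper": 0.5}
    - {"tx": -49.2, "ty": 1.7, "tz": -10.8, "wx": 0, "wy": -2.3, "wz": 0, "gripper": 0.5}
    - {"tx": -49.6, "ty": 1.6, "tz": -8.8, "wx": 0, "wy": -2.4, "wz": 0, "gripper": 0.5}
    - {"tx": -49.9, "ty": 1.6, "tz": -6.6, "wx": 0, "wy": -2.3, "wz": 0, "gripper": 0.5}

```text
time_s: 2.2
eef_pos: [540.9, -98.6, 190.1]
ee_rot: [0.299, -0.641, 0.641, -0.299]
wrist_force: [-0.1, 0.5, 0.1]
width: 0.5
```

servo_tool:
  increments:
    - {"tx": -27.4, "ty": 6, "tz": -32.3, "wx": 0, "wy": -4.4, "wz": 0, "gripper": 0.5}
    - {"tx": -29.9, "ty": 6, "tz": -30.1, "wx": 0, "wy": -4.4, "wz": 0, "gripper": 0.5}
    - {"tx": -32.1, "ty": 6, "tz": -27.8, "wx": 0, "wy": -4.4, "wz": 0, "gripper": 0.5}
    - {"tx": -34.1, "ty": 6, "tz": -25.2, "wx": 0, "wy": -4.4, "wz": 0, "gripper": 0.5}
    - {"tx": -35.9, "ty": 6, "tz": -22.5, "wx": 0, "wy": -4.4, "wz": 0, "gripper": 0.5}

```text
time_s: 2.82
eef_pos: [504.2, 110.2, 159.9]
ee_rot: [0.416, -0.572, 0.572, -0.416]
wrist_force: [1.3, 0.6, -0.1]
width: 0.499
```

servo_tool:
  increments:
    - {"tx": -37.5, "ty": 6, "tz": -19.6, "wx": 0, "wy": -4.4, "wz": 0, "gripper": 0.5}
    - {"tx": -39, "ty": 6, "tz": -16.8, "wx": 0, "wy": -4.4, "wz": 0, "gripper": 0.5}
    - {"tx": -40.1, "ty": 6, "tz": -13.7, "wx": 0, "wy": -4.4, "wz": 0, "gripper": 0.5}
    - {"tx": -41.1, "ty": 6, "tz": -10.6, "wx": 0, "wy": -4.4, "wz": 0, "gripper": 0.5}
    - {"tx": -41.7, "ty": 6, "tz": -7.4, "wx": 0, "wy": -4.4, "wz": 0, "gripper": 0.5}

```text
time_s: 3.45
eef_pos: [468.7, 319.3, 129.9]
ee_rot: [-0.518, 0.482, -0.482, 0.518]
wrist_force: [0.8, 0.1, -0.7]
width: 0.499
```

```bash
python3 - <<'E'
from h import *
import plan
plan.state(); grab('wrist','w2'); plan.state()
im,d,m=load('w2'); V=m['view'];print(-V[:3,:3].T@V[:3,3])
for p in [(467.5,322.8,84),(474.8,215.8,84)]: print(proj(m,p))
P,u,v=cloud(d,m); k=(P[:,2]>81)&(P[:,2]<87)&(np.hypot(P[:,0]-467,P[:,1]-322)<25); print('red',k.sum(),(P[k].min(0)+P[k].max(0))/2,P[k].mean(0),np.ptp(P[k],0))
k=(P[:,2]>81)&(P[:,2]<87)&(np.hypot(P[:,0]-475,P[:,1]-215)<25); print('yel',k.sum(),P[k].mean(0) if k.any() else '')
E
```

```text
t 3.45 pos [468.7 319.3 129.9] yaw 4.13 down [ 0.  0. -1.] F [ 0.8  0.1 -0.7] w 0.499 q [-0.55  0.79 -0.2   1.6   0.2   0.77 -0.77]
t 3.5 pos [466.3 325.1 129.2] yaw 4.66 down [-0.002  0.003 -1.   ] F [-6.1  6.6 -1.5] w 0.502 q [-0.56  0.79 -0.2   1.6   0.2   0.77 -0.77]
[463.91578289 393.48289517 301.01708619]
[[275.72165515 212.8675551 ]]
[[275.5691447  328.47805185]]
red 244 [467.41299881 322.77855481  83.52466896] [467.6549686  323.20606214  83.96885311] [13.39218144 13.4259668   4.50012235]
yel 183 [474.40645211 215.55332236  83.9784252 ]
```

View pics/w2.png

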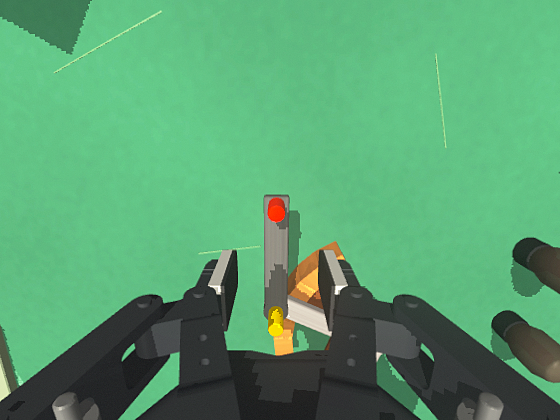

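```bash
python3 -c "
import plan
plan.state()
plan.plan([(467.5,323,130,3.8,1),(467.5,323,64,3.8,4)])"
```

```text
t 3.5 pos [466.3 325.1 129.2] yaw 4.66 down [-0.002  0.003 -1.   ] F [-6.1  6.6 -1.5] w 0.502 q [-0.56  0.79 -0.2   1.6   0.2   0.77 -0.77]
call
  tx -5.1 ty 0 tz -1.1 wy 0.2 
  tx -0 ty 16.5 tz -0 wy -0 
  tx -0 ty 16.5 tz -0 wy -0 
  tx -0 ty 16.5 tz -0 wy -0 
  tx -0 ty 16.5 tz -0 wy -0 
end [467.5 323.   64.    3.8]
```

servo_tool:
  increments:
    - {"tx": -5, "ty": 0, "tz": -1, "wx": 0, "wy": 0.2, "wz": 0, "gripper": 0.5}
    - {"tx": 0, "ty": 16.5, "tz": 0, "wx": 0, "wy": 0, "wz": 0, "gripper": 0.5}
    - {"tx": 0, "ty": 16.5, "tz": 0, "wx": 0, "wy": 0, "wz": 0, "gripper": 0.5}
    - {"tx": 0, "ty": 16.5, "tz": 0, "wx": 0, "wy": 0, "wz": 0, "gripper": 0.5}
    - {"tx": 0, "ty": 16.5, "tz": 0, "wx": 0, "wy": 0, "wz": 0, "gripper": 0.5}

```text
time_s: 4.12
eef_pos: [468.2, 322.0, 63.6]
ee_rot: [-0.516, 0.483, -0.484, 0.516]
wrist_force: [-0.2, 0.0, -0.5]
width: 0.497
```

servo_tool:
  increments:
    - {"tx": 0, "ty": 0, "tz": 0, "wx": 0, "wy": 0, "wz": 0, "gripper": 0.26}
    - {"tx": 0, "ty": 0, "tz": 0, "wx": 0, "wy": 0, "wz": 0, "gripper": 0.26}
    - {"tx": 0, "ty": 0, "tz": 0, "wx": 0, "wy": 0, "wz": 0, "gripper": 0.26}
    - {"tx": 0, "ty": 0, "tz": 0, "wx": 0, "wy": 0, "wz": 0, "gripper": 0.26}
    - {"tx": 0, "ty": 0, "tz": 0, "wx": 0, "wy": 0, "wz": 0, "gripper": 0.26}

```text
time_s: 4.75
eef_pos: [467.7, 322.8, 64.2]
ee_rot: [-0.516, 0.483, -0.483, 0.516]
wrist_force: [-0.4, -0.1, 0.1]
width: 0.261
```

```bash
python3 - <<'E'
from h import *
import plan
plan.state(); grab('wrist','w3')
E
```

```text
t 4.75 pos [467.7 322.8  64.2] yaw 3.78 down [ 0.  0. -1.] F [-0.4 -0.1  0.1] w 0.261 q [-0.57  0.89 -0.17  1.65  0.23  0.62 -0.8 ]
```

View pics/w3.png

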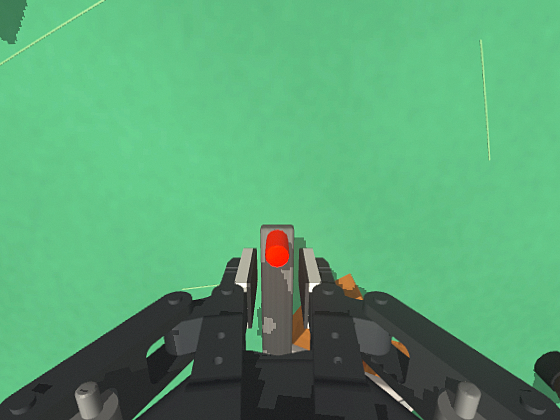

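servo_tool:
  increments:
    - {"tx": 0.85, "ty": 0, "tz": 13.5, "wx": 0, "wy": 7.2, "wz": 0, "gripper": 0.26}
    - {"tx": 0.85, "ty": 0, "tz": 13.5, "wx": 0, "wy": 7.2, "wz": 0, "gripper": 0.26}
    - {"tx": 0.85, "ty": 0, "tz": 13.5, "wx": 0, "wy": 7.2, "wz": 0, "gripper": 0.26}
    - {"tx": 0.85, "ty": 0, "tz": 13.5, "wx": 0, "wy": 7.2, "wz": 0, "gripper": 0.26}
    - {"tx": 0.85, "ty": 0, "tz": 13.5, "wx": 0, "wy": 7.2, "wz": 0, "gripper": 0.26}

```text
time_s: 5.42
eef_pos: [532.5, 306.4, 64.0]
ee_rot: [-0.34, 0.62, -0.62, 0.34]
wrist_force: [-0.0, -0.2, 0.1]
width: 0.26
```

```bash
python3 - <<'E'
from h import *
import plan
plan.state(); c=plan.cur()
for i in range(5): c=plan.apply(c,[.85,0,13.5,7.2])
print(c); plan.setcur(c)
grab('wrist','w4')
im,d,m=load('w4')
P,u,v=cloud(d,m)
k=(P[:,2]>81)&(P[:,2]<87)
hsv=cv2.cvtColor(im,cv2.COLOR_RGB2HSV)[v,u]
for n,kk in [('red',(hsv[:,0]<6)&(hsv[:,1]>180)),('yel',(hsv[:,0]>20)&(hsv[:,0]<35)&(hsv[:,1]>180))]:
    q=k&kk; print(n,q.sum(),P[q].mean(0) if q.any() else '')
E
```

```text
t 5.42 pos [532.5 306.4  64. ] yaw -32.44 down [-0.  0. -1.] F [-0.  -0.2  0.1] w 0.26 q [-0.57  0.94 -0.02  1.48  0.02  0.72 -1.16]
[np.float64(532.0611809261652), np.float64(306.6393822849609), 64.00000000000003, -32.21000000000002]
red 307 [469.41810232 324.03769216  83.95278453]
yel 0
```

View pics/w4.png

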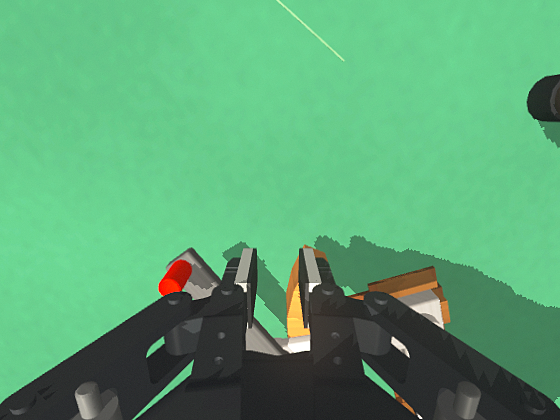

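```bash
python3 - <<'E'
from h import *
im,d,m=load('w4')
for (u,v) in [(252,255),(252,280),(250,300),(247,320),(240,262),(303,255),(308,255),(310,280),(313,300),(320,262),(318,310)]:
    print(u,v,pts3(m,u,v,d[v,u]).round(1), im[v,u])
print(proj(m,(532.5,306.4,64)),proj(m,(532.5,306.4,83)))
E
```

```text
252 255 [[528.5 321.8 104.9]] [27 39 31]
252 280 [[527.7 318.  121.8]] [40 47 40]
250 300 [[525.  314.4 130. ]] [75 77 71]
247 320 [[519.  307.6 131.1]] [40 43 41]
240 262 [[524.4 324.4 112.1]] [174 174 161]
303 255 [[549.4 308.6 105. ]] [53 62 54]
308 255 [[551.3 307.  104.4]] [158 161 146]
310 280 [[550.3 308.2 128.2]] [164 164 149]
313 300 [[550.5 309.6 144.1]] [61 56 51]
320 262 [[554.3 300.4 104.1]] [47 58 48]
318 310 [[551.2 308.7 149.3]] [64 57 53]
[[276.34022291 241.64619343]] [[276.20350891 255.17379376]]
```

```bash
python3 - <<'E'
from h import *
for c in ['scene','side']:
    im,d,m=grab(c,c+'1')
    p=proj(m,(532.5,306.4,64))[0]; print(c,p,proj(m,(532.5,306.4,104))[0])
    x,y=int(p[0])-70,int(p[1])-75; x=max(x,0)
    b=im.copy(); cv2.circle(b,(int(p[0]),int(p[1])),1,(255,0,255),-1)
    cv2.imwrite('pics/%s1z.png'%c,cv2.resize(b[y:y+110,x:x+140],None,fx=4,fy=4)[:,:,::-1])
    P,u,v=cloud(d,m); 
    k=(np.hypot(P[:,0]-532.5,P[:,1]-306.4)<40)&(P[:,2]>66); print(np.sort(P[k][:,2])[:10].round(), k.sum()); Q=P[k]; o=Q[:,2].argsort()[:8]; print(Q[o].round())
E
python3 -c "
import cv2,numpy as np
cv2.imwrite('pics/zz1.png',np.hstack([cv2.resize(cv2.imread('pics/%s1z.png'%c),(400,314)) for c in ['scene','side']]))"
```

```text
scene [408.71530444 198.0422583 ] [412.76377285 184.6309721 ]
[92. 92. 93. 93. 93. 94. 96. 96. 97. 98.] 2262
[[545. 298.  92.]
 [549. 298.  92.]
 [545. 293.  93.]
 [550. 300.  93.]
 [547. 295.  93.]
 [543. 289.  94.]
 [554. 303.  96.]
 [554. 300.  96.]]
side [194.12429826 316.0947054 ] [192.51658839 299.54853619]
[92. 92. 93. 93. 94. 94. 94. 95. 95. 95.] 2916
[[548. 303.  92.]
 [522. 318.  92.]
 [514. 308.  93.]
 [545. 303.  93.]
 [517. 313.  94.]
 [519. 318.  94.]
 [522. 320.  94.]
 [546. 303.  95.]]
```

View pics/zz1.png

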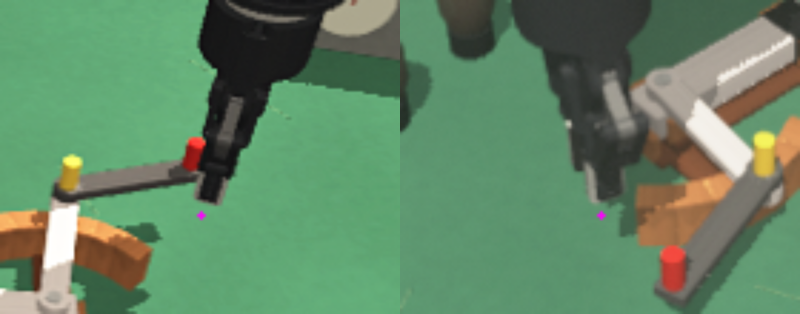

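```bash
python3 - <<'E'
from h import *
for n,tcp in [('w1',(254.6,-515.5,203.1)),('w2',(468.7,319.3,129.9)),('w4',(532.5,306.4,64))]:
    im,d,m=load(n); P,u,v=cloud(d,m); r=P-tcp
    k=(np.hypot(r[:,0],r[:,1])<60)&(r[:,2]>10)&(P[:,2]>88); o=P[k][:,2].argsort()[:300:30]; print(n,r[k][o].round())
for c in ['scene0','side0']:
    im,d,m=load(c); P,u,v=cloud(d,m); r=P-(254.6,-515.5,203.1); k=(np.hypot(r[:,0],r[:,1])<60)&(abs(r[:,2])<60); print(c,k.sum(), r[k][r[k][:,2].argsort()[:40:5]].round())
E
```

```text
w1 [[-15.  40.  41.]
 [ 19. -39.  43.]
 [-15.  40.  43.]
 [-18.  38.  44.]
 [ 29. -35.  44.]
 [-19.  38.  45.]
 [ 29. -35.  46.]
 [-13.  40.  46.]
 [ 18. -39.  46.]
 [-21.  37.  47.]]
w2 [[ 22.   0.  30.]
 [-20.  -9.  33.]
 [ 23.  -8.  33.]
 [ 23.  -9.  34.]
 [-27.   8.  35.]
 [ 23.  12.  36.]
 [-28.   8.  36.]
 [ 22.   4.  37.]
 [-21.   3.  37.]
 [ 33.   9.  38.]]
w4 [[ -4.  12.  31.]
 [ 13.  -2.  33.]
 [ 21.  -0.  34.]
 [ 20.   1.  34.]
 [-11.   2.  35.]
 [ 21.  -1.  36.]
 [ 20.   0.  37.]
 [-11.  16.  37.]
 [-13.  17.  38.]
 [-12.  16.  38.]]
scene0 70 [[-16.  40.  42.]
 [-11.  44.  45.]
 [ 32. -37.  46.]
 [-25.  36.  48.]
 [-11.  47.  49.]
 [-18.  49.  50.]
 [ -7.  45.  51.]
 [-15.  46.  52.]]
side0 139 [[-28.  35.  40.]
 [-16.  47.  41.]
 [ 12. -41.  43.]
 [-23.  47.  43.]
 [-22.  42.  44.]
 [ 26. -32.  45.]
 [ 15. -38.  45.]
 [ 19. -42.  46.]]
```

```bash
python3 - <<'E'
from h import *
import plan
for c in ['scene0','scene1','side0','side1']:
    im,d,m=load(c); P,u,v=cloud(d,m); hsv=cv2.cvtColor(im,cv2.COLOR_RGB2HSV)[v,u]
    k=(P[:,2]>80)&(P[:,2]<88)&(np.hypot(P[:,0]-468,P[:,1]-322)<20)&((hsv[:,0]<6)|(hsv[:,0]>174))&(hsv[:,1]>150); print(c,k.sum(),P[k].mean(0).round(1))
plan.state()
plan.plan([(500,318,110,-10,3),(467.5,323,110,3.8,2),(467.5,323,36,3.8,5)])
E
```

```text
scene0 23 [468.2 321.9  83.4]
scene1 22 [468.3 321.7  83.9]
side0 47 [466.6 323.6  83.2]
side1 46 [466.7 323.6  83.3]
t 5.58 pos [532.2 306.3  63.9] yaw -32.13 down [-0. -0. -1.] F [ 0.7 -0.3  0.3] w 0.261 q [-0.57  0.94 -0.02  1.48  0.02  0.72 -1.15]
call
  tx 2.5 ty -15.3 tz -11.1 wy -7.4 
  tx 1 ty -15.4 tz -11.2 wy -7.4 
  tx -0.4 ty -15.3 tz -11.4 wy -7.4 
  tx 0.4 ty 0 tz -16.4 wy -6.9 
  tx -1.6 ty 0 tz -16.4 wy -6.9 
call
  tx -0 ty 14.8 tz 0 wy -0 
  tx -0 ty 14.8 tz 0 wy -0 
  tx -0 ty 14.8 tz 0 wy -0 
  tx -0 ty 14.8 tz 0 wy -0 
  tx -0 ty 14.8 tz 0 wy -0 
end [467.5 323.   36.    3.8]
```

servo_tool:
  increments:
    - {"tx": 2.5, "ty": -15.3, "tz": -11.1, "wx": 0, "wy": -7.4, "wz": 0, "gripper": 0.5}
    - {"tx": 1, "ty": -15.4, "tz": -11.2, "wx": 0, "wy": -7.4, "wz": 0, "gripper": 0.5}
    - {"tx": -0.4, "ty": -15.3, "tz": -11.4, "wx": 0, "wy": -7.4, "wz": 0, "gripper": 0.5}
    - {"tx": 0.4, "ty": 0, "tz": -16.4, "wx": 0, "wy": -6.9, "wz": 0, "gripper": 0.5}
    - {"tx": -1.6, "ty": 0, "tz": -16.4, "wx": 0, "wy": -6.9, "wz": 0, "gripper": 0.5}

```text
time_s: 6.2
eef_pos: [466.5, 323.3, 110.3]
ee_rot: [-0.518, 0.481, -0.481, 0.518]
wrist_force: [-0.3, -0.1, 0.7]
width: 0.499
```

servo_tool:
  increments:
    - {"tx": 0, "ty": 15, "tz": 0, "wx": 0, "wy": 0, "wz": 0, "gripper": 0.5}
    - {"tx": 0, "ty": 15, "tz": 0, "wx": 0, "wy": 0, "wz": 0, "gripper": 0.5}
    - {"tx": 0, "ty": 15, "tz": 0, "wx": 0, "wy": 0, "wz": 0, "gripper": 0.5}
    - {"tx": 0, "ty": 15, "tz": 0, "wx": 0, "wy": 0, "wz": 0, "gripper": 0.4}
    - {"tx": 0, "ty": 14, "tz": 0, "wx": 0, "wy": 0, "wz": 0, "gripper": 0.26}

```text
time_s: 6.82
eef_pos: [467.6, 322.7, 34.8]
ee_rot: [0.516, -0.483, 0.483, -0.516]
wrist_force: [-0.6, -0.7, -0.1]
width: 0.256
```

servo_tool:
  increments:
    - {"tx": 0, "ty": 0, "tz": 0, "wx": 0, "wy": 0, "wz": 0, "gripper": 0.26}
    - {"tx": 0, "ty": 0, "tz": 0, "wx": 0, "wy": 0, "wz": 0, "gripper": 0.26}
    - {"tx": 0, "ty": 0, "tz": 0, "wx": 0, "wy": 0, "wz": 0, "gripper": 0.26}
    - {"tx": 0, "ty": 0, "tz": 0, "wx": 0, "wy": 0, "wz": 0, "gripper": 0.26}
    - {"tx": 0, "ty": 0, "tz": 0, "wx": 0, "wy": 0, "wz": 0, "gripper": 0.26}

```text
time_s: 7.45
eef_pos: [467.7, 322.8, 36.2]
ee_rot: [-0.516, 0.483, -0.483, 0.516]
wrist_force: [-0.3, 0.1, -0.0]
width: 0.259
```

```bash
python3 - <<'E'
from h import *
import plan
plan.state(); ims=[]
for c in ['scene','side']:
    im,d,m=grab(c,c+'2'); p=proj(m,(467.5,323,70))[0]; x,y=int(p[0])-60,int(p[1])-50
    ims.append(cv2.resize(im[y:y+90,x:x+120],(400,300)))
im,d,m=grab('wrist','w5'); ims.append(cv2.resize(im,(400,300)))
P,u,v=cloud(d,m); r=P-(467.5,323,36); k=(np.hypot(r[:,0],r[:,1])<40)&(r[:,2]>27)&(im[v,u].max(1)-im[v,u].min(1)<30); q=r[k]; print(q[q[:,2].argsort()[:200:20]].round())
cv2.imwrite('pics/zz2.png',np.vstack([np.hstack(ims[:2]),np.hstack([ims[2],0*ims[2]])])[:,:,::-1])
E
```

```text
t 7.45 pos [467.7 322.8  36.2] yaw 3.78 down [ 0.  0. -1.] F [-0.3  0.1 -0. ] w 0.259 q [-0.58  0.94 -0.15  1.67  0.23  0.56 -0.81]
[[-11.   4.  31.]
 [-17.   9.  33.]
 [-15.  10.  34.]
 [ 11.   5.  34.]
 [ 12.  -2.  35.]
 [-15.   9.  35.]
 [-20.   5.  36.]
 [ 17.  12.  36.]
 [-10. -10.  37.]
 [-22.   5.  37.]]
```

View pics/zz2.png

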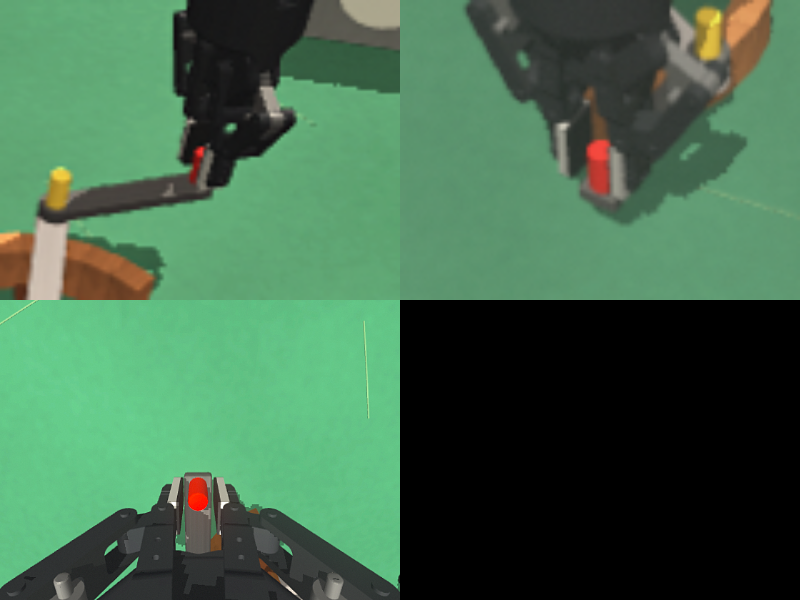

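servo_tool:
  increments:
    - {"tx": 0.85, "ty": 0, "tz": 13.5, "wx": 0, "wy": 7.2, "wz": 0, "gripper": 0.26}
    - {"tx": 0.85, "ty": 0, "tz": 13.5, "wx": 0, "wy": 7.2, "wz": 0, "gripper": 0.26}
    - {"tx": 0.85, "ty": 0, "tz": 13.5, "wx": 0, "wy": 7.2, "wz": 0, "gripper": 0.26}
    - {"tx": 0.85, "ty": 0, "tz": 13.5, "wx": 0, "wy": 7.2, "wz": 0, "gripper": 0.26}
    - {"tx": 0.85, "ty": 0, "tz": 13.5, "wx": 0, "wy": 7.2, "wz": 0, "gripper": 0.26}

```text
time_s: 8.22
eef_pos: [532.4, 306.4, 36.0]
ee_rot: [-0.34, 0.62, -0.62, 0.34]
wrist_force: [-0.9, 0.1, 0.6]
width: 0.26
```

```bash
python3 - <<'E'
from h import *
import plan
plan.state(); c=[467.5,323,36,3.8]
for i in range(5): c=plan.apply(c,[.85,0,13.5,7.2])
print(c); plan.setcur(c)
im,d,m=grab('wrist','w6')
P,u,v=cloud(d,m)
k=(P[:,2]>81)&(P[:,2]<87)
hsv=cv2.cvtColor(im,cv2.COLOR_RGB2HSV)[v,u]
for n,kk in [('red',(hsv[:,0]<6)&(hsv[:,1]>180)),('yel',(hsv[:,0]>20)&(hsv[:,0]<35)&(hsv[:,1]>180))]:
    q=k&kk; print(n,q.sum(),P[q].mean(0) if q.any() else '')
E
```

```text
t 8.22 pos [532.4 306.4  36. ] yaw -32.44 down [-0.  0. -1.] F [-0.9  0.1  0.6] w 0.26 q [-0.57  0.98 -0.01  1.49  0.01  0.67 -1.15]
[np.float64(532.0355838575274), np.float64(306.66668347697896), 36, -32.2]
red 630 [529.88368056 308.81151427  83.98242425]
yel 0
```

View pics/w6.png

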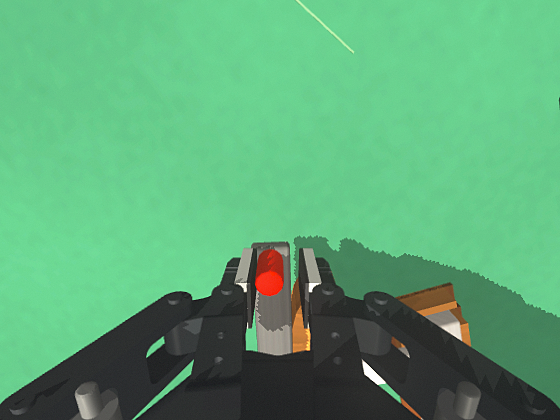

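Working: the knob rides against the trailing finger (270,270). Continue the arc.

servo_tool:
  increments:
    - {"tx": 0.85, "ty": 0, "tz": 13.5, "wx": 0, "wy": 7.2, "wz": 0, "gripper": 0.26}
    - {"tx": 0.85, "ty": 0, "tz": 13.5, "wx": 0, "wy": 7.2, "wz": 0, "gripper": 0.26}
    - {"tx": 0.85, "ty": 0, "tz": 13.5, "wx": 0, "wy": 7.2, "wz": 0, "gripper": 0.26}
    - {"tx": 0.85, "ty": 0, "tz": 13.5, "wx": 0, "wy": 7.2, "wz": 0, "gripper": 0.26}
    - {"tx": 0.85, "ty": 0, "tz": 13.5, "wx": 0, "wy": 7.2, "wz": 0, "gripper": 0.26}

```text
time_s: 8.9
eef_pos: [574.6, 255.2, 35.9]
ee_rot: [-0.133, 0.695, -0.694, 0.133]
wrist_force: [-0.1, -0.0, -0.4]
width: 0.263
```

servo_tool:
  increments:
    - {"tx": 0.85, "ty": 0, "tz": 13.5, "wx": 0, "wy": 7.2, "wz": 0, "gripper": 0.26}
    - {"tx": 0.85, "ty": 0, "tz": 13.5, "wx": 0, "wy": 7.2, "wz": 0, "gripper": 0.26}
    - {"tx": 0.85, "ty": 0, "tz": 13.5, "wx": 0, "wy": 7.2, "wz": 0, "gripper": 0.26}
    - {"tx": 0.85, "ty": 0, "tz": 13.5, "wx": 0, "wy": 7.2, "wz": 0, "gripper": 0.26}
    - {"tx": 0, "ty": 0, "tz": 0, "wx": 0, "wy": 0, "wz": 0, "gripper": 0.26}

```text
time_s: 9.52
eef_pos: [581.4, 201.6, 36.0]
ee_rot: [-0.043, -0.706, 0.706, 0.043]
wrist_force: [0.4, 0.1, -0.3]
width: 0.258
```

```bash
python3 - <<'E'
from h import *
import plan
plan.state(); c=plan.cur()
for i in range(9): c=plan.apply(c,[.85,0,13.5,7.2])
print(c); plan.setcur(c)
for cam in ['wrist','side']:
    im,d,m=grab(cam,cam+'7')
    P,u,v=cloud(d,m)
    k=(P[:,2]>80)&(P[:,2]<88)&(P[:,1]>0)
    hsv=cv2.cvtColor(im,cv2.COLOR_RGB2HSV)[v,u]
    for n,kk in [('red',((hsv[:,0]<6)|(hsv[:,0]>174))&(hsv[:,1]>150)),('yel',(hsv[:,0]>20)&(hsv[:,0]<35)&(hsv[:,1]>180))]:
        q=k&kk; print(cam,n,q.sum(),P[q].mean(0) if q.any() else '')
E
```

```text
t 9.53 pos [581.4 201.6  36. ] yaw -96.94 down [-0. -0. -1.] F [ 0.4  0.1 -0.3] w 0.258 q [-0.5   1.01  0.26  1.49 -0.34  0.69 -1.79]
[np.float64(581.5430707737396), np.float64(202.3912125603418), 36.0, -97.00000000000003]
wrist red 663 [583.66273512 203.27695089  83.81133531]
wrist yel 0 
side red 14 [578.26926296 203.11630457  82.86470064]
side yel 0
```

View pics/wrist7.png

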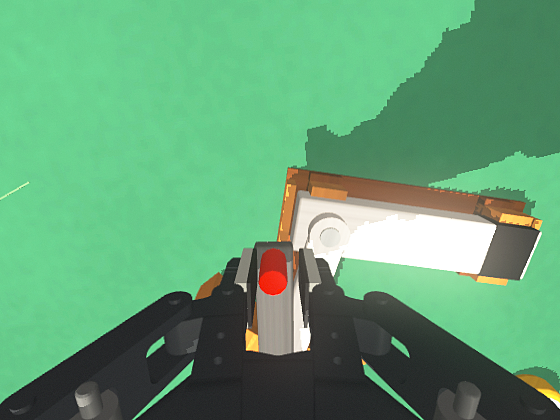

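servo_tool:
  increments:
    - {"tx": 0.85, "ty": 0, "tz": 13.5, "wx": 0, "wy": 7.2, "wz": 0, "gripper": 0.26}
    - {"tx": 0.5, "ty": 0, "tz": 10, "wx": 0, "wy": 5.3, "wz": 0, "gripper": 0.26}
    - {"tx": 0.2, "ty": 0, "tz": 6, "wx": 0, "wy": 3, "wz": 0, "gripper": 0.26}
    - {"tx": 0.2, "ty": 0, "tz": 5, "wx": 0, "wy": 2.5, "wz": 0, "gripper": 0.26}
    - {"tx": 0, "ty": 0, "tz": 0, "wx": 0, "wy": 0, "wz": 0, "gripper": 0.26}

```text
time_s: 10.25
eef_pos: [571.8, 169.5, 36.0]
ee_rot: [0.153, 0.691, -0.69, -0.153]
wrist_force: [-0.3, 0.3, -0.1]
width: 0.26
```

```bash
python3 - <<'E'
from h import *
import plan
plan.state(); c=plan.cur()
for r in [(.85,0,13.5,7.2),(.5,0,10,5.3),(.2,0,6,3),(.2,0,5,2.5)]: c=plan.apply(c,r)
print(c); plan.setcur(c)
for cam in ['wrist','scene','side']:
    im,d,m=grab(cam,cam+'8')
    P,u,v=cloud(d,m)
    k=(P[:,2]>80)&(P[:,2]<88)&(P[:,1]>0)
    hsv=cv2.cvtColor(im,cv2.COLOR_RGB2HSV)[v,u]
    for n,kk in [('red',((hsv[:,0]<6)|(hsv[:,0]>174))&(hsv[:,1]>150)),('yel',(hsv[:,0]>20)&(hsv[:,0]<35)&(hsv[:,1]>180))]:
        q=k&kk; print(cam,n,q.sum(),P[q].mean(0) if q.any() else '')
E
```

```text
t 10.25 pos [571.8 169.5  36. ] yaw -114.96 down [-0.  0. -1.] F [-0.3  0.3 -0.1] w 0.26 q [-0.49  0.99  0.32  1.57 -0.45  0.66 -1.96]
[np.float64(571.8268113531906), np.float64(169.39168009827662), 36.0, -115.00000000000003]
wrist red 622 [575.86409714 171.97726481  83.79709893]
wrist yel 0 
scene red 30 [564.76729312 185.89226238  83.05367616]
scene yel 0 
side red 19 [571.56490468 172.64983912  82.88273092]
side yel 0
```

View pics/wrist8.png

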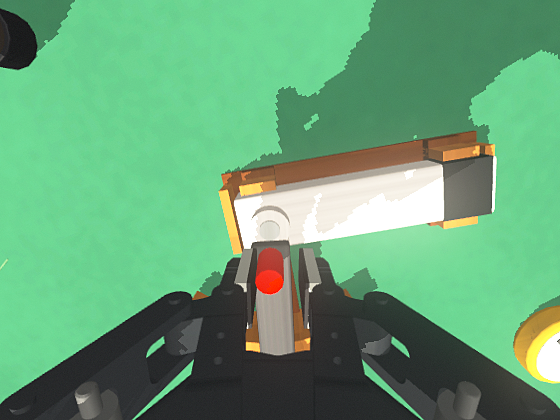

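```bash
python3 - <<'E'
from h import *
for n,(u,v) in [('wrist7',(329,237)),('wrist8',(270,227))]:
    im,d,m=load(n); p=pts3(m,u,v,d[v,u])[0]; print(n,p.round(1), np.degrees(np.arctan2(p[1]-215.7,p[0]-474.6)),np.hypot(p[1]-215.7,p[0]-474.6))
E
```

```text
wrist7 [586.1 170.2  46.7] -22.19807586035239 120.38221325615156
wrist8 [586.6 167.1  45.9] -23.45523096929753 122.11499855255484
```

servo_tool:
  increments:
    - {"tx": 0, "ty": 0, "tz": 2, "wx": 0, "wy": 1, "wz": 0, "gripper": 0.26}
    - {"tx": 0, "ty": 0, "tz": 2, "wx": 0, "wy": 1, "wz": 0, "gripper": 0.26}
    - {"tx": 0, "ty": 0, "tz": 0, "wx": 0, "wy": 0, "wz": 0, "gripper": 0.26}
    - {"tx": 0, "ty": 0, "tz": 0, "wx": 0, "wy": 0, "wz": 0, "gripper": 0.26}
    - {"tx": 0, "ty": 0, "tz": 0, "wx": 0, "wy": 0, "wz": 0, "gripper": 0.26}

```text
time_s: 11.02
eef_pos: [570.4, 167.3, 36.2]
ee_rot: [0.165, 0.689, -0.687, -0.165]
wrist_force: [1.9, 10.2, -0.1]
width: 0.257
```

```bash
python3 - <<'E'
from h import *
import plan
plan.state(); c=plan.cur()
for r in [(0,0,2,1),(0,0,2,1)]: c=plan.apply(c,r)
print(c); plan.setcur(c)
for cam in ['wrist']:
    im,d,m=grab(cam,cam+'9')
    P,u,v=cloud(d,m)
    k=(P[:,2]>80)&(P[:,2]<88)&(P[:,1]>0)
    hsv=cv2.cvtColor(im,cv2.COLOR_RGB2HSV)[v,u]
    for n,kk in [('red',((hsv[:,0]<6)|(hsv[:,0]>174))&(hsv[:,1]>150)),('yel',(hsv[:,0]>20)&(hsv[:,0]<35)&(hsv[:,1]>180))]:
        q=k&kk; print(cam,n,q.sum(),P[q].mean(0) if q.any() else '')
E
```

```text
t 11.03 pos [570.4 167.3  36.2] yaw -116.95 down [ 0.001  0.002 -1.   ] F [ 1.9 10.2 -0.1] w 0.257 q [-0.49  0.99  0.32  1.58 -0.46  0.65 -1.98]
[np.float64(570.1048325361311), np.float64(165.78147643160497), 36.0, -117.00000000000003]
wrist red 630 [575.58536003 169.43912478  83.933165  ]
wrist yel 0
```

View pics/wrist9.png

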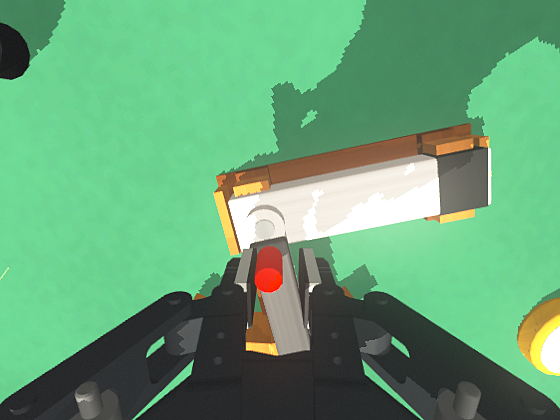

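servo_tool:
  increments:
    - {"tx": 0, "ty": 0, "tz": -4, "wx": 0, "wy": -2, "wz": 0, "gripper": 0.3}
    - {"tx": 0, "ty": -20, "tz": 0, "wx": 0, "wy": 0, "wz": 0, "gripper": 0.5}
    - {"tx": 0, "ty": -30, "tz": 0, "wx": 0, "wy": 0, "wz": 0, "gripper": 0.5}
    - {"tx": 40, "ty": -20, "tz": 0, "wx": 0, "wy": 0, "wz": 0, "gripper": 0.5}
    - {"tx": 40, "ty": 0, "tz": 0, "wx": 0, "wy": 0, "wz": 0, "gripper": 0.5}

```text
time_s: 11.7
eef_pos: [499.1, 203.2, 107.2]
ee_rot: [0.154, 0.691, -0.69, -0.152]
wrist_force: [0.6, 1.5, -0.8]
width: 0.501
```

```bash
python3 - <<'E'
from h import *
import plan
plan.state(); c=plan.cur()
for r in [(0,0,-4,-2),(0,-20,0,0),(0,-30,0,0),(40,-20,0,0),(40,0,0,0)]: c=plan.apply(c,r)
print(c); plan.setcur(c)
for cam in ['wrist','scene','side']:
    im,d,m=grab(cam,cam+'10')
    P,u,v=cloud(d,m)
    k=(P[:,2]>80)&(P[:,2]<88)&(P[:,1]>0)
    hsv=cv2.cvtColor(im,cv2.COLOR_RGB2HSV)[v,u]
    for n,kk in [('red',((hsv[:,0]<6)|(hsv[:,0]>174))&(hsv[:,1]>150)),('yel',(hsv[:,0]>20)&(hsv[:,0]<35)&(hsv[:,1]>180))]:
        q=k&kk; print(cam,n,q.sum(),P[q].mean(0) if q.any() else '')
E
```

```text
t 11.7 pos [499.1 203.2 107.2] yaw -114.99 down [ 0.002  0.001 -1.   ] F [ 0.6  1.5 -0.8] w 0.501 q [-0.63  0.82  0.36  1.74 -0.44  0.66 -2.03]
[np.float64(499.4161715721573), np.float64(203.15496346761444), 106.0, -115.00000000000003]
wrist red 379 [574.50085325 170.62212029  84.25384482]
wrist yel 276 [471.0550139  196.04605004  83.81738137]
scene red 31 [565.66029681 183.06926087  83.80707927]
scene yel 6 [475.30332549 194.05289091  82.07589928]
side red 27 [573.23751595 173.17110839  83.64818456]
side yel 0
```

View pics/side10.png

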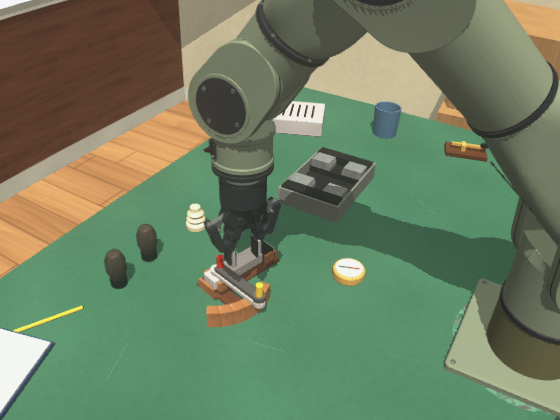

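View pics/wrist10.png

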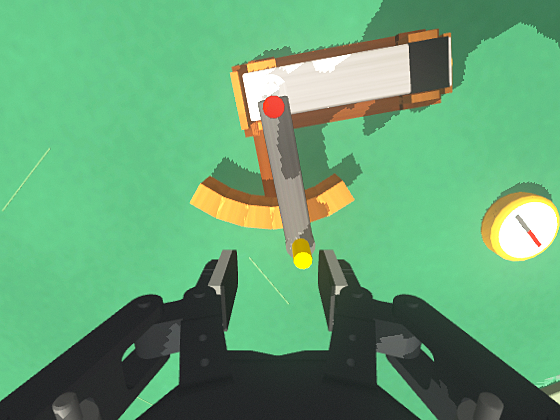

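```bash
python3 - <<'E'
import plan
plan.state()
plan.plan([(470,195.6,106,-102.1,2),(470,195.6,36,-102.1,5)])
E
```

```text
t 11.85 pos [498.5 203.9 106.3] yaw -114.86 down [-0.  0. -1.] F [ 0.9 -0.   0.1] w 0.499 q [-0.64  0.82  0.36  1.74 -0.44  0.66 -2.03]
call
  tx 11.7 ty -0 tz 9.6 wy -6.5 
  tx 12.8 ty -0 tz 8.3 wy -6.4 
  tx -0 ty 14 tz -0 wy -0 
  tx -0 ty 14 tz -0 wy -0 
  tx -0 ty 14 tz -0 wy -0 
call
  tx -0 ty 14 tz -0 wy -0 
  tx -0 ty 14 tz -0 wy -0 
end [ 470.   195.6   36.  -102.1]
```

servo_tool:
  increments:
    - {"tx": 11.7, "ty": 0, "tz": 9.6, "wx": 0, "wy": -6.5, "wz": 0, "gripper": 0.5}
    - {"tx": 12.8, "ty": 0, "tz": 8.3, "wx": 0, "wy": -6.4, "wz": 0, "gripper": 0.5}
    - {"tx": 0, "ty": 0, "tz": 0, "wx": 0, "wy": 0, "wz": 0, "gripper": 0.5}
    - {"tx": 0, "ty": 20, "tz": 0, "wx": 0, "wy": 0, "wz": 0, "gripper": 0.5}
    - {"tx": 0, "ty": 20, "tz": 0, "wx": 0, "wy": 0, "wz": 0, "gripper": 0.5}

```text
time_s: 12.48
eef_pos: [471.3, 195.2, 65.4]
ee_rot: [0.076, 0.703, -0.703, -0.075]
wrist_force: [-0.3, 0.2, 1.1]
width: 0.5
```

servo_tool:
  increments:
    - {"tx": 0, "ty": 20, "tz": 0, "wx": 0, "wy": 0, "wz": 0, "gripper": 0.5}
    - {"tx": 0, "ty": 10, "tz": 0, "wx": 0, "wy": 0, "wz": 0, "gripper": 0.4}
    - {"tx": 0, "ty": 0, "tz": 0, "wx": 0, "wy": 0, "wz": 0, "gripper": 0.26}
    - {"tx": 0, "ty": 0, "tz": 0, "wx": 0, "wy": 0, "wz": 0, "gripper": 0.26}
    - {"tx": 0, "ty": 0, "tz": 0, "wx": 0, "wy": 0, "wz": 0, "gripper": 0.26}

```text
time_s: 13.1
eef_pos: [470.4, 195.5, 36.6]
ee_rot: [0.075, 0.703, -0.703, -0.074]
wrist_force: [-0.8, 0.1, -0.6]
width: 0.258
```

```bash
python3 - <<'E'
from h import *
import plan
plan.state()
im,d,m=grab('wrist','wrist11')
P,u,v=cloud(d,m)
k=(P[:,2]>80)&(P[:,2]<88)&(P[:,1]>0)
hsv=cv2.cvtColor(im,cv2.COLOR_RGB2HSV)[v,u]
for n,kk in [('red',((hsv[:,0]<6)|(hsv[:,0]>174))&(hsv[:,1]>150)),('yel',(hsv[:,0]>20)&(hsv[:,0]<35)&(hsv[:,1]>180))]:
        q=k&kk; print(n,q.sum(),P[q].mean(0) if q.any() else '')
E
```

```text
t 13.1 pos [470.4 195.5  36.6] yaw -102.12 down [ 0.001  0.    -1.   ] F [-0.8  0.1 -0.6] w 0.258 q [-0.57  0.9   0.21  1.89 -0.43  0.4  -1.82]
red 1166 [573.97815972 170.80638879  84.07532615]
yel 655 [471.05909177 196.14672337  83.81021092]
```

View pics/wrist11.png

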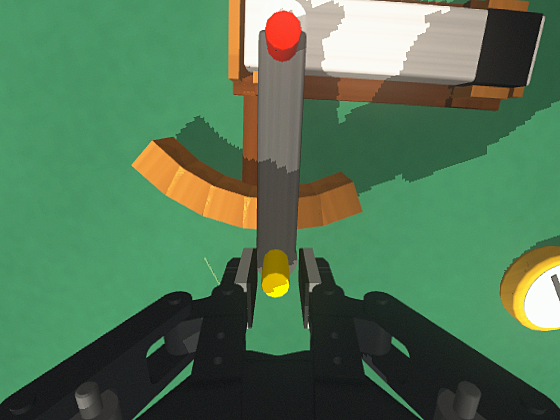

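servo_tool:
  increments:
    - {"tx": -0.9, "ty": 0, "tz": 15, "wx": 0, "wy": -7.2, "wz": 0, "gripper": 0.26}
    - {"tx": -0.9, "ty": 0, "tz": 15, "wx": 0, "wy": -7.2, "wz": 0, "gripper": 0.26}
    - {"tx": -0.9, "ty": 0, "tz": 15, "wx": 0, "wy": -7.2, "wz": 0, "gripper": 0.26}
    - {"tx": -0.9, "ty": 0, "tz": 15, "wx": 0, "wy": -7.2, "wz": 0, "gripper": 0.26}
    - {"tx": -0.9, "ty": 0, "tz": 15, "wx": 0, "wy": -7.2, "wz": 0, "gripper": 0.26}

```text
time_s: 13.78
eef_pos: [477.5, 121.4, 36.3]
ee_rot: [-0.148, 0.692, -0.691, 0.148]
wrist_force: [-0.0, 0.2, -0.6]
width: 0.263
```

```bash
python3 - <<'E'
from h import *
import plan
plan.state(); c=plan.cur()
for i in range(5): c=plan.apply(c,[-.9,0,15,-7.2])
print(c); plan.setcur(c)
im,d,m=grab('wrist','wrist12')
P,u,v=cloud(d,m)
k=(P[:,2]>80)&(P[:,2]<88)&(P[:,1]>0)
hsv=cv2.cvtColor(im,cv2.COLOR_RGB2HSV)[v,u]
for n,kk in [('red',((hsv[:,0]<6)|(hsv[:,0]>174))&(hsv[:,1]>150)),('yel',(hsv[:,0]>20)&(hsv[:,0]<35)&(hsv[:,1]>180))]:
        q=k&kk; print(n,q.sum(),P[q].mean(0) if q.any() else '')
E
```

```text
t 13.78 pos [477.5 121.4  36.3] yaw -65.87 down [ 0.  0. -1.] F [-0.   0.2 -0.6] w 0.263 q [-0.34  0.87  0.04  1.94 -0.11  0.33 -1.36]
[np.float64(477.3713181213444), np.float64(122.00574426048652), 36.0, -66.10000000000001]
red 1167 [574.39580491 163.19259071  84.05080365]
yel 658 [475.92317456 124.44601175  83.84021569]
```

View pics/wrist12.png

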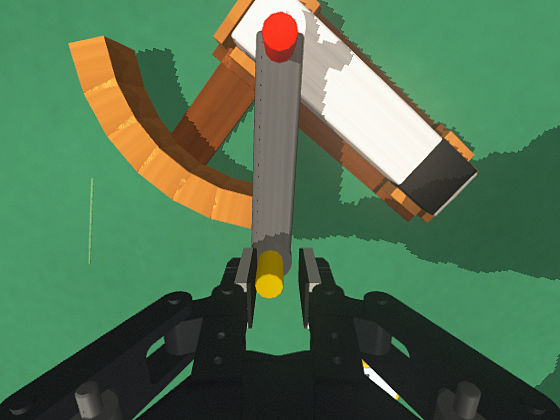

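servo_tool:
  increments:
    - {"tx": -0.9, "ty": 0, "tz": 15, "wx": 0, "wy": -7.2, "wz": 0, "gripper": 0.26}
    - {"tx": -0.9, "ty": 0, "tz": 15, "wx": 0, "wy": -7.2, "wz": 0, "gripper": 0.26}
    - {"tx": -0.9, "ty": 0, "tz": 15, "wx": 0, "wy": -7.2, "wz": 0, "gripper": 0.26}
    - {"tx": -0.9, "ty": 0, "tz": 15, "wx": 0, "wy": -7.2, "wz": 0, "gripper": 0.26}
    - {"tx": -0.9, "ty": 0, "tz": 15, "wx": 0, "wy": -7.2, "wz": 0, "gripper": 0.26}

```text
time_s: 14.45
eef_pos: [526.8, 66.6, 36.2]
ee_rot: [-0.354, 0.612, -0.612, 0.353]
wrist_force: [-0.0, 2.0, -0.4]
width: 0.26
```

servo_tool:
  increments:
    - {"tx": -0.9, "ty": 0, "tz": 15, "wx": 0, "wy": -7.2, "wz": 0, "gripper": 0.26}
    - {"tx": -0.7, "ty": 0, "tz": 10, "wx": 0, "wy": -5, "wz": 0, "gripper": 0.26}
    - {"tx": -0.3, "ty": 0, "tz": 4, "wx": 0, "wy": -2, "wz": 0, "gripper": 0.26}
    - {"tx": 0, "ty": 0, "tz": 2, "wx": 0, "wy": -1, "wz": 0, "gripper": 0.26}
    - {"tx": 0, "ty": 0, "tz": 0, "wx": 0, "wy": 0, "wz": 0, "gripper": 0.26}

```text
time_s: 15.08
eef_pos: [555.2, 55.4, 36.0]
ee_rot: [-0.431, 0.561, -0.561, 0.431]
wrist_force: [0.0, 0.2, 0.5]
width: 0.262
```

```bash
python3 - <<'E'
from h import *
import plan
plan.state(); c=plan.cur()
for i in range(6): c=plan.apply(c,[-.9,0,15,-7.2])
for r in [(-.7,0,10,-5),(-.3,0,4,-2),(0,0,2,-1)]: c=plan.apply(c,r)
print(c); plan.setcur(c)
im,d,m=grab('wrist','wrist13')
P,u,v=cloud(d,m)
k=(P[:,2]>80)&(P[:,2]<88)&(P[:,1]>0)
hsv=cv2.cvtColor(im,cv2.COLOR_RGB2HSV)[v,u]
for n,kk in [('red',((hsv[:,0]<6)|(hsv[:,0]>174))&(hsv[:,1]>150)),('yel',(hsv[:,0]>20)&(hsv[:,0]<35)&(hsv[:,1]>180))]:
        q=k&kk; print(n,q.sum(),P[q].mean(0) if q.any() else '')
E
```

```text
t 15.07 pos [555.2  55.4  36. ] yaw -14.96 down [-0.  0. -1.] F [0.  0.2 0.5] w 0.262 q [-0.06  0.93 -0.2   1.71  0.31  0.54 -0.7 ]
[np.float64(555.3349008632459), np.float64(55.33567714238819), 36.0, -14.899999999999999]
red 1143 [582.42869616 155.72556914  84.09473537]
yel 656 [551.50365434  54.50033715  83.81625632]
```

View pics/wrist13.png

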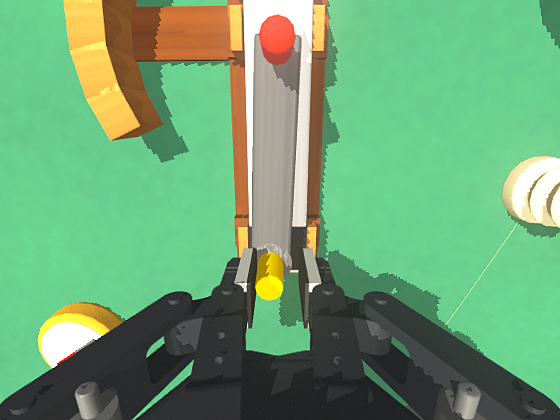

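servo_tool:
  increments:
    - {"tx": 0, "ty": 0, "tz": 2, "wx": 0, "wy": -0.5, "wz": 0, "gripper": 0.26}
    - {"tx": 0, "ty": 0, "tz": 2, "wx": 0, "wy": -0.5, "wz": 0, "gripper": 0.26}
    - {"tx": 0, "ty": 0, "tz": 2, "wx": 0, "wy": 0, "wz": 0, "gripper": 0.26}
    - {"tx": 0, "ty": 0, "tz": 0, "wx": 0, "wy": 0, "wz": 0, "gripper": 0.26}
    - {"tx": 0, "ty": 0, "tz": 0, "wx": 0, "wy": 0, "wz": 0, "gripper": 0.26}

```text
time_s: 15.75
eef_pos: [561.1, 53.7, 36.0]
ee_rot: [-0.436, 0.557, -0.557, 0.436]
wrist_force: [-2.6, 1.0, 2.7]
width: 0.257
```

```bash
python3 - <<'E'
from h import *
import plan
plan.state(); c=plan.cur()
for r in [(0,0,2,-.5),(0,0,2,-.5),(0,0,2,0)]: c=plan.apply(c,r)
print(c); plan.setcur(c)
im,d,m=grab('wrist','wrist14')
P,u,v=cloud(d,m)
k=(P[:,2]>80)&(P[:,2]<88)&(P[:,1]>0)
hsv=cv2.cvtColor(im,cv2.COLOR_RGB2HSV)[v,u]
for n,kk in [('red',((hsv[:,0]<6)|(hsv[:,0]>174))&(hsv[:,1]>150)),('yel',(hsv[:,0]>20)&(hsv[:,0]<35)&(hsv[:,1]>180))]:
        q=k&kk; print(n,q.sum(),P[q].mean(0) if q.any() else '')
E
```

```text
t 15.75 pos [561.1  53.7  36. ] yaw -13.92 down [-0.  0. -1.] F [-2.6  1.   2.7] w 0.257 q [-0.05  0.93 -0.2   1.68  0.31  0.56 -0.68]
[np.float64(561.1462523073021), np.float64(53.84357569679457), 36.0, -13.899999999999999]
red 1169 [584.88644856 155.01063485  84.47819093]
yel 671 [557.42622776  52.84624342  84.1391204 ]
```

View pics/wrist14.png

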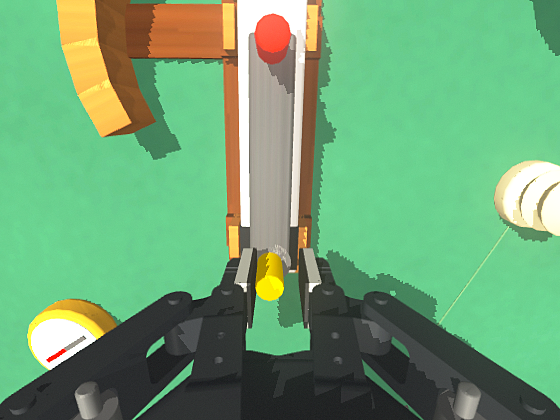

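```bash
python3 - <<'E'
import plan,numpy as np
c=plan.cur(); c=plan.apply(c,[0,0,-3,0]); c=plan.apply(c,[0,-30,0,0]); c=plan.apply(c,[0,-30,0,0]);plan.setcur(c)
bc=np.array([571.8,112.3])-6*np.array([.265,.964]); print(bc)
plan.plan([(bc[0],bc[1],110,-15.3,2)])
E
```

```text
[570.21  106.516]
call
  tx -26.7 ty -7 tz -0.4 wy 0.7 
  tx -26.6 ty -7 tz -0.8 wy 0.7 
end [570.2 106.5 110.  -15.3]
```

servo_tool:
  increments:
    - {"tx": 0, "ty": 0, "tz": -3, "wx": 0, "wy": 0, "wz": 0, "gripper": 0.35}
    - {"tx": 0, "ty": -30, "tz": 0, "wx": 0, "wy": 0, "wz": 0, "gripper": 0.65}
    - {"tx": 0, "ty": -30, "tz": 0, "wx": 0, "wy": 0, "wz": 0, "gripper": 0.65}
    - {"tx": -26.7, "ty": -7, "tz": -0.4, "wx": 0, "wy": 0.7, "wz": 0, "gripper": 0.65}
    - {"tx": -26.6, "ty": -7, "tz": -0.8, "wx": 0, "wy": 0.7, "wz": 0, "gripper": 0.65}

```text
time_s: 16.42
eef_pos: [570.6, 106.8, 110.6]
ee_rot: [0.428, -0.562, 0.563, -0.429]
wrist_force: [-0.9, 0.1, -0.1]
width: 0.647
```

servo_tool:
  increments:
    - {"tx": 0, "ty": 0, "tz": 0, "wx": 0, "wy": 0, "wz": 0, "gripper": 0.65}
    - {"tx": 0, "ty": 0, "tz": 0, "wx": 0, "wy": 0, "wz": 0, "gripper": 0.65}
    - {"tx": 0, "ty": 0, "tz": 0, "wx": 0, "wy": 0, "wz": 0, "gripper": 0.65}
    - {"tx": 0, "ty": 0, "tz": 0, "wx": 0, "wy": 0, "wz": 0, "gripper": 0.65}
    - {"tx": 0, "ty": 0, "tz": 0, "wx": 0, "wy": 0, "wz": 0, "gripper": 0.65}

```text
time_s: 17.05
eef_pos: [570.3, 106.0, 110.0]
ee_rot: [-0.429, 0.562, -0.562, 0.429]
wrist_force: [0.1, 1.2, -1.1]
width: 0.651
```

```bash
python3 - <<'E'
from h import *
import plan
s=plan.state()
for cam in ['wrist','scene','side']:
    im,d,m=grab(cam,cam+'15')
    P,u,v=cloud(d,m)
    k=(P[:,2]>80)&(P[:,2]<88)&(P[:,1]>0)
    hsv=cv2.cvtColor(im,cv2.COLOR_RGB2HSV)[v,u]
    for n,kk in [('red',((hsv[:,0]<6)|(hsv[:,0]>174))&(hsv[:,1]>150)),('yel',(hsv[:,0]>20)&(hsv[:,0]<35)&(hsv[:,1]>180))]:
        q=k&kk; print(cam,n,q.sum(),P[q].mean(0) if q.any() else '')
    if cam=='wrist':
        e=np.array([.265,.964]); f=np.array([-.964,.265]); r=P[:,:2]-[571.8,112.3]; a=r@e;b=r@f
        for lo,hi,w in [(32,37,22),(56,61,16)]:
          for a0 in range(-80,80,10):
            k=(P[:,2]>lo)&(P[:,2]<hi)&(a>=a0)&(a<a0+10)&(abs(b)<w)
            if k.sum()>30: print(lo,a0+5,k.sum(),b[k].min().round(1),b[k].max().round(1),a[k].max().round(1))
E
```

```text
t 17.05 pos [570.3 106.  110. ] yaw -15.33 down [-0.  0. -1.] F [ 0.1  1.2 -1.1] w 0.651 q [-0.12  0.84 -0.23  1.57  0.25  0.76 -0.73]
wrist red 316 [583.00002951 156.52266593  84.18124414]
wrist yel 250 [555.16450578  53.49334548  83.7685027 ]
32 -75 99 -17.2 18.6 -70.2
32 -65 124 -17.1 18.4 -60.0
32 -55 127 -17.8 18.1 -50.0
32 -45 128 -17.7 18.1 -40.1
32 -35 127 -17.5 17.9 -30.0
32 -25 143 -17.3 18.5 -20.0
32 -15 141 -17.1 18.4 -10.0
32 -5 139 -17.0 18.2 -0.1
32 5 151 -16.7 18.6 10.0
32 15 156 -16.6 18.6 19.6
32 25 170 -17.2 18.3 29.8
32 35 167 -17.1 18.8 39.7
32 45 173 -16.9 18.8 50.0
32 55 178 -16.7 18.5 59.7
32 65 314 -16.5 19.0 69.7
32 75 400 -16.3 18.9 76.6
56 -65 107 -11.4 11.7 -60.1
56 -55 250 -11.3 11.6 -50.1
56 -45 291 -10.4 11.4 -40.1
56 -35 296 -10.3 11.3 -30.1
56 -25 304 -10.2 11.1 -20.1
56 -15 311 -10.0 11.0 -10.1
56 -5 330 -9.9 11.6 -0.1
56 5 343 -9.8 11.6 10.0
56 15 351 -9.7 11.3 20.0
56 25 359 -9.6 11.2 29.8
56 35 289 -9.5 11.8 39.9
56 45 147 -10.1 11.7 49.8
56 55 63 -9.3 11.5 51.9
scene red 30 [573.88693344 170.16337613  83.82554997]
scene yel 23 [557.25969996  51.52244195  83.35882537]
side red 32 [581.82725122 158.48565065  83.15474873]
side yel 0
```

View pics/wrist15.png

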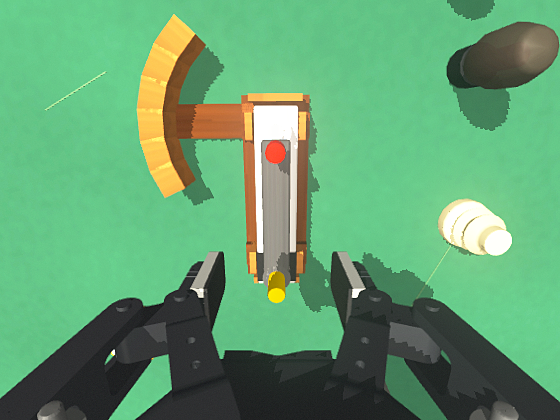

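servo_tool:
  increments:
    - {"tx": 1, "ty": 25, "tz": -1, "wx": 0, "wy": -0.2, "wz": 0, "gripper": 0.65}
    - {"tx": 0, "ty": 25, "tz": 0, "wx": 0, "wy": 0, "wz": 0, "gripper": 0.65}
    - {"tx": 0, "ty": 25, "tz": 0, "wx": 0, "wy": 0, "wz": 0, "gripper": 0.65}
    - {"tx": 0, "ty": 20, "tz": 0, "wx": 0, "wy": 0, "wz": 0, "gripper": 0.65}
    - {"tx": 0, "ty": 10, "tz": 0, "wx": 0, "wy": 0, "wz": 0, "gripper": 0.65}

```text
time_s: 17.82
eef_pos: [568.7, 105.6, 4.2]
ee_rot: [-0.43, 0.562, -0.561, 0.43]
wrist_force: [1.0, 0.6, 0.4]
width: 0.65
```

```bash
python3 - <<'E'
from h import *
import plan
s=plan.state(); c=plan.cur(); c=plan.apply(c,[1,105,-1,-.2]); plan.setcur(c); print(c)
ims=[]
for cam in ['scene','side','wrist']:
    im,d,m=grab(cam,cam+'16')
    if cam=='wrist': ims.append(cv2.resize(im,(400,300)))
    else:
        p=proj(m,(570,106,60))[0]; x,y=int(p[0])-60,int(p[1])-50; ims.append(cv2.resize(im[y:y+90,x:x+120],(400,300)))
    P,u,v=cloud(d,m); r=P-s['eef_pos']; k=(np.hypot(r[:,0],r[:,1])<55)&(im[v,u].max(1)<60)&(r[:,2]>20); q=r[k]; print(cam,q[q[:,2].argsort()[:100:10]].round() if len(q) else '')
cv2.imwrite('pics/zz3.png',np.vstack([np.hstack(ims[:2]),np.hstack([ims[2],0*ims[2]])])[:,:,::-1])
E
```

```text
t 17.82 pos [568.7 105.6   4.2] yaw -15.11 down [-0.001 -0.    -1.   ] F [1.  0.6 0.4] w 0.65 q [-0.15  1.   -0.18  1.64  0.3   0.53 -0.77]
[np.float64(568.9623521285372), np.float64(105.82051615227745), 5.0, -15.099999999999998]
scene [[  4. -46.  25.]
 [ -1. -48.  30.]
 [ 37. -13.  43.]
 [ 19.  33.  47.]
 [ 22.  44.  48.]
 [ 16.  21.  48.]
 [ 24.  47.  49.]
 [  3. -32.  50.]
 [ 21.  39.  51.]
 [ 41.  -6.  52.]]
side [[-27. -40.  25.]
 [ 28. -11.  37.]
 [ 29.  -1.  41.]
 [ 30.  -0.  44.]
 [ 28.  -7.  45.]
 [ 26. -15.  49.]
 [-38.  13.  50.]
 [ 28.  -5.  52.]
 [ 27.  -7.  54.]
 [ 29.   1.  56.]]
wrist [[-28. -37.  28.]
 [  3. -51.  30.]
 [-25. -40.  30.]
 [-27. -43.  30.]
 [-26. -47.  30.]
 [-28. -40.  30.]
 [-26. -39.  30.]
 [  4. -49.  30.]
 [  2. -52.  30.]
 [-26. -43.  31.]]
```

View pics/zz3.png

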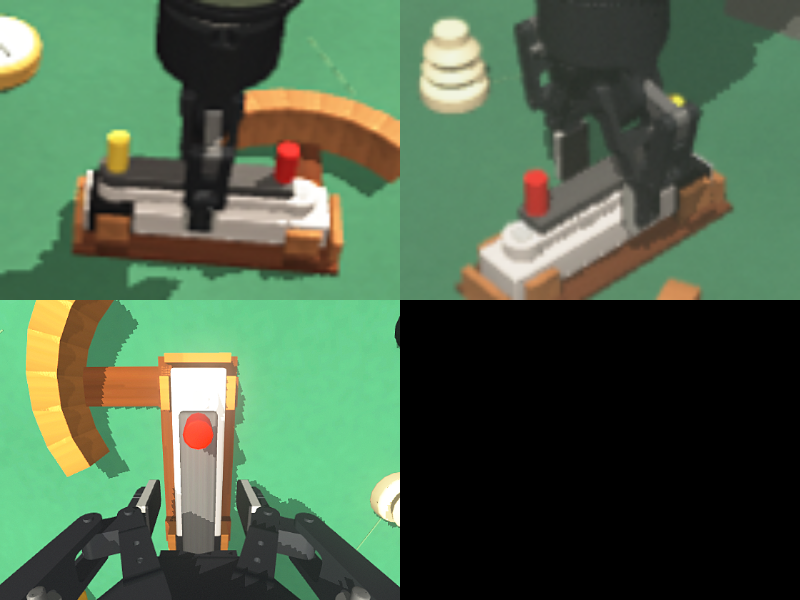

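servo_tool:
  increments:
    - {"tx": 0, "ty": 12, "tz": 0, "wx": 0, "wy": 0, "wz": 0, "gripper": 0.65}
    - {"tx": 0, "ty": 10, "tz": 0, "wx": 0, "wy": 0, "wz": 0, "gripper": 0.65}
    - {"tx": 0, "ty": 0, "tz": 0, "wx": 0, "wy": 0, "wz": 0, "gripper": 0.55}
    - {"tx": 0, "ty": 0, "tz": 0, "wx": 0, "wy": 0, "wz": 0, "gripper": 0.5}
    - {"tx": 0, "ty": 0, "tz": 0, "wx": 0, "wy": 0, "wz": 0, "gripper": 0.3}
  force: 70

```text
time_s: 18.6
eef_pos: [569.0, 105.6, -16.4]
ee_rot: [0.43, -0.561, 0.561, -0.43]
wrist_force: [-2.5, 0.1, 5.7]
width: 0.403
```

servo_tool:
  increments:
    - {"tx": 0, "ty": 0, "tz": 0, "wx": 0, "wy": 0, "wz": 0, "gripper": 0.2}
    - {"tx": 0, "ty": 0, "tz": 0, "wx": 0, "wy": 0, "wz": 0, "gripper": 0.2}
    - {"tx": 0, "ty": 0, "tz": 0, "wx": 0, "wy": 0, "wz": 0, "gripper": 0.2}
    - {"tx": 0, "ty": 0, "tz": 0, "wx": 0, "wy": 0, "wz": 0, "gripper": 0.2}
    - {"tx": 0, "ty": 0, "tz": 0, "wx": 0, "wy": 0, "wz": 0, "gripper": 0.2}

```text
time_s: 19.23
eef_pos: [569.0, 105.7, -16.4]
ee_rot: [-0.43, 0.561, -0.561, 0.43]
wrist_force: [-2.4, 0.5, 6.5]
width: 0.406
```

```bash
python3 - <<'E'
from h import *
import plan
s=plan.state(); c=plan.cur(); c=plan.apply(c,[0,22,0,0]); plan.setcur(c); print(c)
ims=[]
for cam in ['scene','side','wrist']:
    im,d,m=grab(cam,cam+'17')
    if cam=='wrist': ims.append(cv2.resize(im,(400,300)))
    else:
        p=proj(m,(570,106,60))[0]; x,y=int(p[0])-60,int(p[1])-50; ims.append(cv2.resize(im[y:y+90,x:x+120],(400,300)))
cv2.imwrite('pics/zz4.png',np.vstack([np.hstack(ims[:2]),np.hstack([ims[2],0*ims[2]])])[:,:,::-1])
E
```

```text
t 19.23 pos [569.  105.7 -16.4] yaw -15.11 down [ 0.  0. -1.] F [-2.4  0.5  6.5] w 0.406 q [-0.15  1.03 -0.17  1.64  0.31  0.49 -0.78]
[np.float64(568.9623521285372), np.float64(105.82051615227745), -17.0, -15.099999999999998]
```

View pics/zz4.png

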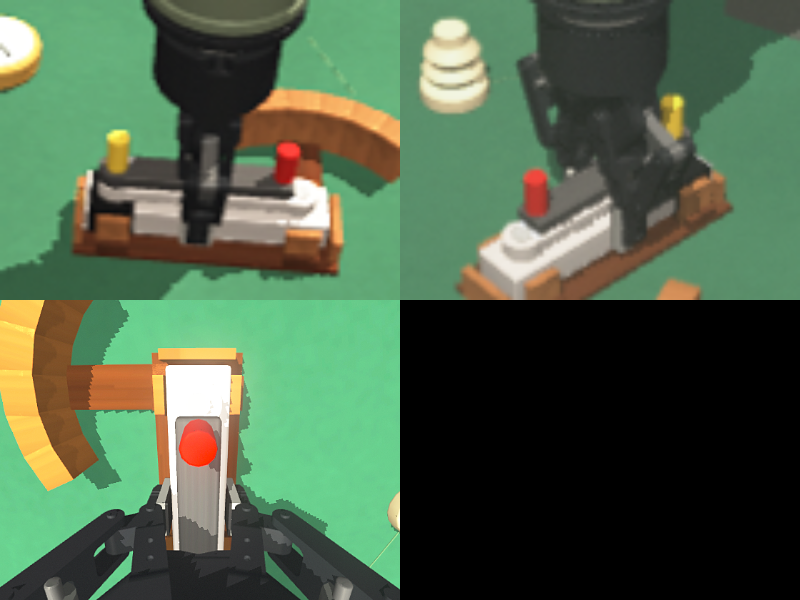

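servo_tool:
  increments:
    - {"tx": 0, "ty": -5, "tz": 0, "wx": 0, "wy": 0, "wz": 0, "gripper": 0.2}
    - {"tx": 0, "ty": -10, "tz": 0, "wx": 0, "wy": 0, "wz": 0, "gripper": 0.2}
    - {"tx": 0, "ty": -20, "tz": 0, "wx": 0, "wy": 0, "wz": 0, "gripper": 0.2}
    - {"tx": 0, "ty": -20, "tz": 0, "wx": 0, "wy": 0, "wz": 0, "gripper": 0.2}
    - {"tx": 0, "ty": -22, "tz": 0, "wx": 0, "wy": 0, "wz": 0, "gripper": 0.2}

```text
time_s: 20.0
eef_pos: [568.8, 105.3, 61.1]
ee_rot: [-0.43, 0.561, -0.561, 0.43]
wrist_force: [-0.3, -0.4, -6.2]
width: 0.403
```

```bash
python3 - <<'E'
from h import *
import plan
s=plan.state(); c=plan.cur(); c=plan.apply(c,[0,-77,0,0]); plan.setcur(c); print(c)
ims=[]
for cam in ['scene','side','wrist']:
    im,d,m=grab(cam,cam+'18')
    if cam=='wrist': ims.append(cv2.resize(im,(400,300)))
    else:
        p=proj(m,(570,106,100))[0]; x,y=int(p[0])-60,int(p[1])-45; ims.append(cv2.resize(im[y:y+90,x:x+120],(400,300)))
cv2.imwrite('pics/zz5.png',np.vstack([np.hstack(ims[:2]),np.hstack([ims[2],0*ims[2]])])[:,:,::-1])
plan.plan([(620,-60,80,-8,5),(557,-272,80,0.65,6)],save=False)
E
```

```text
t 20.0 pos [568.8 105.3  61.1] yaw -15.12 down [-0. -0. -1.] F [-0.3 -0.4 -6.2] w 0.403 q [-0.13  0.91 -0.21  1.61  0.28  0.65 -0.75]
[np.float64(568.9623521285372), np.float64(105.82051615227745), 60.0, -15.099999999999998]
call
  tx 29.4 ty -4 tz 18.5 wy -1.4 
  tx 29.8 ty -4 tz 17.8 wy -1.4 
  tx 30.2 ty -4 tz 17 wy -1.5 
  tx 30.7 ty -4 tz 16.2 wy -1.4 
  tx 31 ty -4 tz 15.5 wy -1.4 
call
  tx 36.5 ty -0 tz -5.5 wy -1.4 
  tx 36.3 ty -0 tz -6.3 wy -1.5 
  tx 36.1 ty -0 tz -7.3 wy -1.4 
  tx 35.9 ty -0 tz -8.2 wy -1.5 
  tx 35.7 ty -0 tz -9.2 wy -1.4 
call
  tx 35.5 ty -0 tz -10 wy -1.4 
end [ 557.  -272.    80.     0.6]
```

View pics/zz5.png

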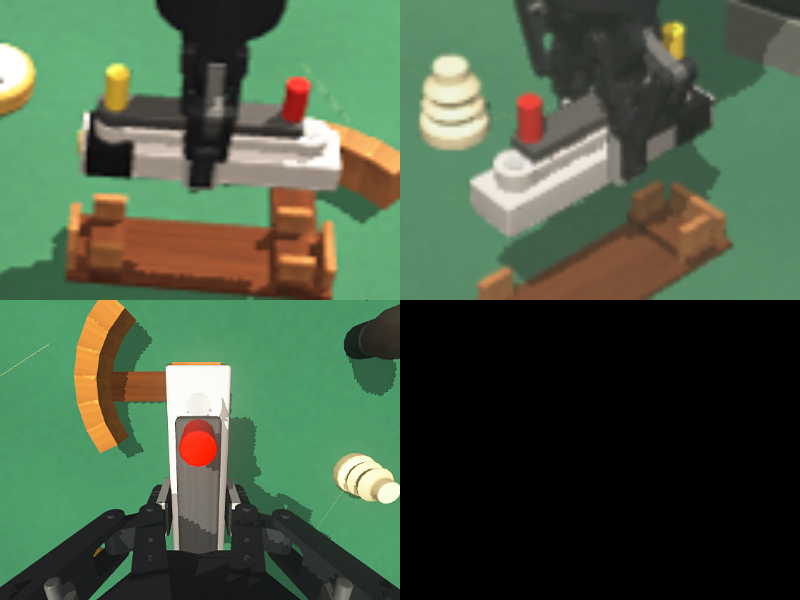

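```bash
python3 - <<'E'
import plan
plan.plan([(557,-278.5,70,0.65,10)])
E
```

```text
call
  tx 37.4 ty -1 tz 8.9 wy -1.6 
  tx 37.7 ty -1 tz 7.8 wy -1.6 
  tx 37.8 ty -1 tz 6.7 wy -1.5 
  tx 38 ty -1 tz 5.8 wy -1.6 
  tx 38.2 ty -1 tz 4.7 wy -1.6 
call
  tx 38.3 ty -1 tz 3.6 wy -1.6 
  tx 38.3 ty -1 tz 2.6 wy -1.5 
  tx 38.5 ty -1 tz 1.5 wy -1.6 
  tx 38.4 ty -1 tz 0.5 wy -1.6 
  tx 38.5 ty -1 tz -0.6 wy -1.5 
end [ 557.  -278.5   70.     0.6]
```

servo_tool:
  increments:
    - {"tx": 37.4, "ty": -1, "tz": 8.9, "wx": 0, "wy": -1.6, "wz": 0, "gripper": 0.2}
    - {"tx": 37.7, "ty": -1, "tz": 7.8, "wx": 0, "wy": -1.6, "wz": 0, "gripper": 0.2}
    - {"tx": 37.8, "ty": -1, "tz": 6.7, "wx": 0, "wy": -1.5, "wz": 0, "gripper": 0.2}
    - {"tx": 38, "ty": -1, "tz": 5.8, "wx": 0, "wy": -1.6, "wz": 0, "gripper": 0.2}
    - {"tx": 38.2, "ty": -1, "tz": 4.7, "wx": 0, "wy": -1.6, "wz": 0, "gripper": 0.2}

```text
time_s: 20.78
eef_pos: [562.4, -87.8, 64.1]
ee_rot: [-0.468, 0.531, -0.53, 0.468]
wrist_force: [0.6, 0.4, -5.9]
width: 0.402
```

servo_tool:
  increments:
    - {"tx": 38.3, "ty": -1, "tz": 3.6, "wx": 0, "wy": -1.6, "wz": 0, "gripper": 0.2}
    - {"tx": 38.3, "ty": -1, "tz": 2.6, "wx": 0, "wy": -1.5, "wz": 0, "gripper": 0.2}
    - {"tx": 38.5, "ty": -1, "tz": 1.5, "wx": 0, "wy": -1.6, "wz": 0, "gripper": 0.2}
    - {"tx": 38.4, "ty": -1, "tz": 0.5, "wx": 0, "wy": -1.6, "wz": 0, "gripper": 0.2}
    - {"tx": 38.5, "ty": -1, "tz": -0.6, "wx": 0, "wy": -1.5, "wz": 0, "gripper": 0.2}

```text
time_s: 21.4
eef_pos: [556.2, -279.9, 68.9]
ee_rot: [0.503, -0.498, 0.497, -0.503]
wrist_force: [1.5, 0.4, -6.2]
width: 0.409
```

servo_tool:
  increments:
    - {"tx": 0, "ty": 5, "tz": 0, "wx": 0, "wy": 0, "wz": 0, "gripper": 0.2}
    - {"tx": 0, "ty": 5, "tz": 0, "wx": 0, "wy": 0, "wz": 0, "gripper": 0.2}
    - {"tx": 0, "ty": 0, "tz": 0, "wx": 0, "wy": 0, "wz": 0, "gripper": 0.2}
    - {"tx": 0, "ty": 0, "tz": 0, "wx": 0, "wy": 0, "wz": 0, "gripper": 0.2}
    - {"tx": 0, "ty": 0, "tz": 0, "wx": 0, "wy": 0, "wz": 0, "gripper": 0.2}

```text
time_s: 22.02
eef_pos: [557.1, -278.5, 60.2]
ee_rot: [-0.503, 0.497, -0.497, 0.503]
wrist_force: [-0.7, -0.2, -6.0]
width: 0.404
```

```bash
python3 - <<'E'
from h import *
import plan
s=plan.state(); c=plan.cur(); c=plan.apply(c,[0,10,0,0]); plan.setcur(c); print(c)
ims=[]
for cam in ['scene','side','wrist']:
    im,d,m=grab(cam,cam+'19')
    if cam=='wrist': ims.append(cv2.resize(im,(400,300)))
    else:
        p=proj(m,(557,-273,100))[0]; x,y=max(0,int(p[0])-70),max(0,int(p[1])-45); ims.append(cv2.resize(im[y:y+105,x:x+140],(400,300)))
cv2.imwrite('pics/zz6.png',np.vstack([np.hstack(ims[:2]),np.hstack([ims[2],0*ims[2]])])[:,:,::-1])
E
```

```text
t 22.02 pos [ 557.1 -278.5   60.2] yaw 0.61 down [ 0. -0. -1.] F [-0.7 -0.2 -6. ] w 0.404 q [ 0.59  0.98 -0.4   1.44  0.46  0.82  0.05]
[np.float64(556.9877862979486), np.float64(-278.54708375253057), 60.0, 0.6000000000000005]
```

View pics/zz6.png

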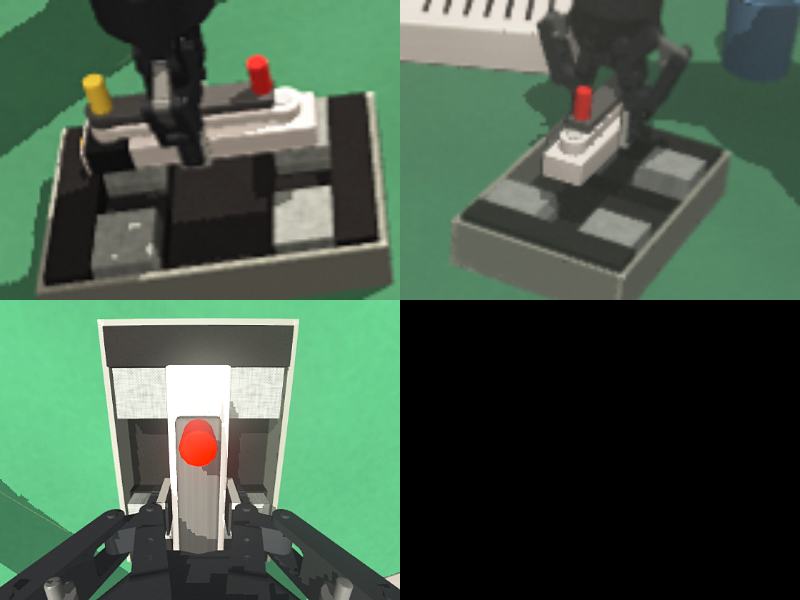

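View pics/wrist19.png

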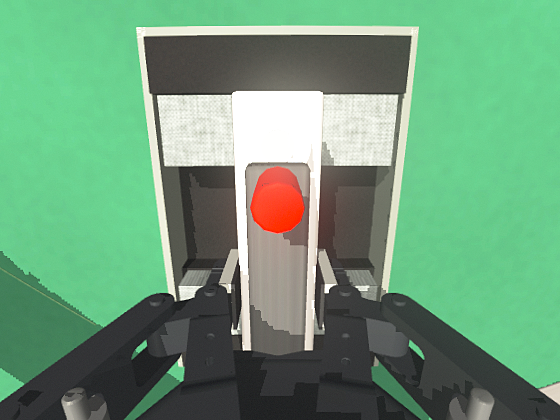

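```bash
python3 - <<'E'
from h import *
im,d,m=load('wrist19'); P,u,v=cloud(d,m)
a=np.radians(90.6); e=np.array([np.cos(a),np.sin(a)]); f=np.array([-e[1],e[0]])
r=P[:,:2]-[557,-272.8]; A=r@e; B=r@f
k=(abs(P[:,2]-111)<3)&(abs(B)<25)&(A>-20); 
print('bar top z',np.median(P[k][:,2]),'A max',A[k].max())
for a0 in range(-10,95,15):
    q=k&(A>=a0)&(A<a0+15)
    if q.sum()>10: print('bar',a0,q.sum(),B[q].min().round(1),B[q].max().round(1))
k=(abs(P[:,2]-99)<30)&(abs(B)<25)&(A>60); print('bar end all',A[k].max())
k=(abs(P[:,2]-50)<3)&(A>0)
for s in (1,-1):
    q=k&(B*s>18)&(B*s<72); print('cheek',s,q.sum(),'A',np.percentile(A[q],[1,99]).round(1),'B',np.percentile(B[q],[0.5,99.5]).round(1))
k=(abs(P[:,2]-44)<2)
q=k&(A>105)&(abs(B)<60); print('rim end A',np.percentile(A[q],[1,50,99]))
for a0 in (30,60,90):
    for s in (1,-1):
        q=k&(A>a0)&(A<a0+20)&(B*s>70)&(B*s<90); print('rim',a0,s,q.sum(),np.percentile(B[q],[1,50,99]).round(1) if q.any() else '')
# red knob
hsv=cv2.cvtColor(im,cv2.COLOR_RGB2HSV)[v,u]
q=(hsv[:,0]<6)&(hsv[:,1]>180)&(P[:,2]>157); print('red A,B',A[q].mean(),B[q].mean(),P[q][:,2].max())
im,d,m=load('side19'); P,u,v=cloud(d,m)
r=P[:,:2]-[557,-272.8]; A=r@e; B=r@f
k=(P[:,2]>92)&(P[:,2]<114)&(abs(B)<20)&(A>40)&(im[v,u].min(1)>120); print('side bar end A',np.percentile(A[k],[95,99,100]),'B',np.percentile(B[k],[0.5,99.5]))
hsv=cv2.cvtColor(im,cv2.COLOR_RGB2HSV)[v,u]
q=((hsv[:,0]<6)|(hsv[:,0]>174))&(hsv[:,1]>150)&(P[:,2]>157)&(abs(B)<30); print('side red',q.sum(),A[q].mean(),B[q].mean())
im,d,m=load('scene19'); P,u,v=cloud(d,m)
r=P[:,:2]-[557,-272.8]; A=r@e; B=r@f
hsv=cv2.cvtColor(im,cv2.COLOR_RGB2HSV)[v,u]
q=((hsv[:,0]<6)|(hsv[:,0]>174))&(hsv[:,1]>150)&(P[:,2]>157)&(abs(B)<30); print('scene red',q.sum(),A[q].mean(),B[q].mean())
q=((hsv[:,0]>20)&(hsv[:,0]<35))&(hsv[:,1]>150)&(P[:,2]>157)&(abs(B)<30); print('scene yel',q.sum(),A[q].mean(),B[q].mean())
k=(P[:,2]>92)&(P[:,2]<114)&(abs(B)<20)&(A>40)&(im[v,u].min(1)>110); print('scene bar end A',np.percentile(A[k],[95,99,100]))
E
```

```text
bar top z 110.66043978938791 A max 78.35352623977315
bar -10 702 -24.5 23.4
bar 5 606 -24.1 22.6
bar 20 652 -18.5 17.6
bar 35 731 -18.4 17.7
bar 50 974 -18.5 17.6
bar 65 2704 -18.5 17.7
bar end all 78.39597419248017
cheek 1 10575 A [ 41.2 111.8] B [18.6 71.4]
cheek -1 10637 A [ 41.1 111.8] B [-71.4 -18.5]
rim end A [113.71162448 116.02391953 118.32829857]
rim 30 1 292 [74.  76.5 79.5]
rim 30 -1 288 [-80.3 -77.4 -74.8]
rim 60 1 346 [74.2 76.8 79.8]
rim 60 -1 325 [-80.7 -77.5 -75.1]
rim 90 1 224 [76.  77.9 80.2]
rim 90 -1 222 [-80.5 -78.5 -76.6]
red A,B 47.28696115432888 -0.2665181709890064 162.53662666575488
side bar end A [81.54568443 83.22257226 84.24950163] B [-17.37766104  18.53573063]
side red 18 49.02506314953599 0.7199892315306891
scene red 30 46.92744712912849 -0.9299196195559147
scene yel 36 -60.31506174595946 -1.8531356385787205
scene bar end A [78.04832734 78.25213427 78.37669685]
```

servo_tool:
  increments:
    - {"tx": 0, "ty": 10, "tz": 0, "wx": 0, "wy": 0, "wz": 0, "gripper": 0.2}
    - {"tx": 0, "ty": 10, "tz": 0, "wx": 0, "wy": 0, "wz": 0, "gripper": 0.2}
    - {"tx": 0, "ty": 10, "tz": 0, "wx": 0, "wy": 0, "wz": 0, "gripper": 0.2}
    - {"tx": 0, "ty": 6, "tz": 0, "wx": 0, "wy": 0, "wz": 0, "gripper": 0.2}
    - {"tx": 0, "ty": 4, "tz": 0, "wx": 0, "wy": 0, "wz": 0, "gripper": 0.2}
  force: 100

```text
time_s: 22.8
eef_pos: [556.9, -278.7, 19.5]
ee_rot: [-0.503, 0.498, -0.497, 0.503]
wrist_force: [-0.0, 0.1, -5.9]
width: 0.397
```

servo_tool:
  increments:
    - {"tx": 0, "ty": 4, "tz": 0, "wx": 0, "wy": 0, "wz": 0, "gripper": 0.2}
    - {"tx": 0, "ty": 3, "tz": 0, "wx": 0, "wy": 0, "wz": 0, "gripper": 0.2}
    - {"tx": 0, "ty": 3, "tz": 0, "wx": 0, "wy": 0, "wz": 0, "gripper": 0.2}
    - {"tx": 0, "ty": 3, "tz": 0, "wx": 0, "wy": 0, "wz": 0, "gripper": 0.2}
    - {"tx": 0, "ty": 0, "tz": 0, "wx": 0, "wy": 0, "wz": 0, "gripper": 0.2}

```text
time_s: 23.42
eef_pos: [557.1, -278.9, 7.0]
ee_rot: [-0.503, 0.497, -0.498, 0.503]
wrist_force: [0.4, -1.6, -3.4]
width: 0.4
```

```bash
python3 - <<'E'
from h import *
import plan
s=plan.state(); c=plan.cur(); c=plan.apply(c,[0,53,0,0]); plan.setcur(c); print(c); print(s['torque'])
ims=[]
for cam in ['scene','side','wrist']:
    im,d,m=grab(cam,cam+'20')
    if cam=='wrist': ims.append(cv2.resize(im,(400,300)))
    else:
        p=proj(m,(557,-273,70))[0]; x,y=max(0,int(p[0])-70),max(0,int(p[1])-50); ims.append(cv2.resize(im[y:y+105,x:x+140],(400,300)))
cv2.imwrite('pics/zz7.png',np.vstack([np.hstack(ims[:2]),np.hstack([ims[2],0*ims[2]])])[:,:,::-1])
E
```

```text
t 23.43 pos [ 557.1 -278.9    7. ] yaw 0.59 down [ 0. -0. -1.] F [ 0.4 -1.6 -3.4] w 0.4 q [ 0.58  1.06 -0.37  1.46  0.49  0.72  0.02]
[np.float64(556.9877862979486), np.float64(-278.54708375253057), 7.0, 0.6000000000000005]
[-0.24208604 -0.23569848  0.16297898]
```

View pics/zz7.png

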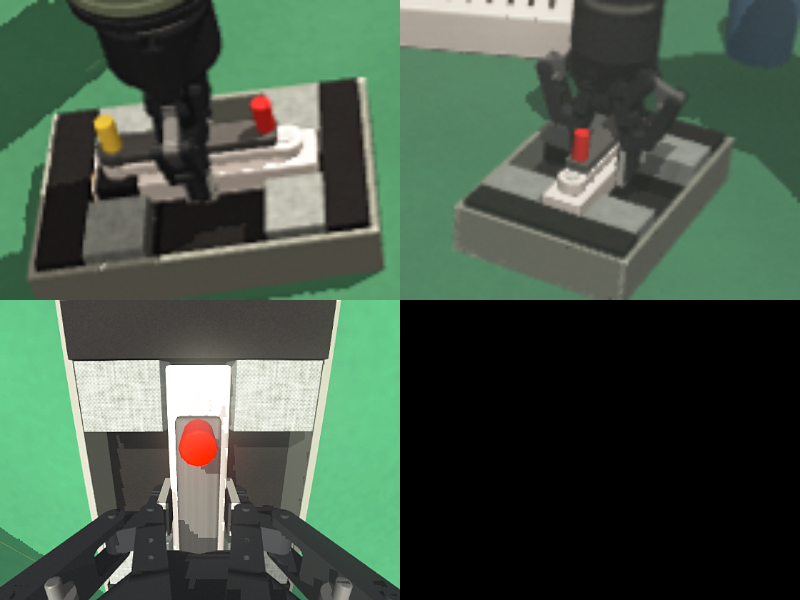

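servo_tool:
  increments:
    - {"tx": 0, "ty": 2, "tz": 0, "wx": 0, "wy": 0, "wz": 0, "gripper": 0.2}
    - {"tx": 0, "ty": 2, "tz": 0, "wx": 0, "wy": 0, "wz": 0, "gripper": 0.2}
    - {"tx": 0, "ty": 1, "tz": 0, "wx": 0, "wy": 0, "wz": 0, "gripper": 0.2}
    - {"tx": 0, "ty": 1, "tz": 0, "wx": 0, "wy": 0, "wz": 0, "gripper": 0.2}
    - {"tx": 0, "ty": 0, "tz": 0, "wx": 0, "wy": 0, "wz": 0, "gripper": 0.2}

```text
time_s: 24.2
eef_pos: [556.9, -278.6, 0.8]
ee_rot: [-0.503, 0.498, -0.497, 0.503]
wrist_force: [0.8, -0.7, -2.7]
width: 0.398
```

servo_tool:
  increments:
    - {"tx": 0, "ty": 1, "tz": 0, "wx": 0, "wy": 0, "wz": 0, "gripper": 0.2}
    - {"tx": 0, "ty": 1, "tz": 0, "wx": 0, "wy": 0, "wz": 0, "gripper": 0.2}
    - {"tx": 0, "ty": 0, "tz": 0, "wx": 0, "wy": 0, "wz": 0, "gripper": 0.2}
    - {"tx": 0, "ty": 0, "tz": 0, "wx": 0, "wy": 0, "wz": 0, "gripper": 0.2}
    - {"tx": 0, "ty": 0, "tz": 0, "wx": 0, "wy": 0, "wz": 0, "gripper": 0.2}

```text
time_s: 24.82
eef_pos: [557.0, -278.7, -0.2]
ee_rot: [-0.503, 0.497, -0.498, 0.503]
wrist_force: [-5.1, 1.8, 14.8]
width: 0.393
```

servo_tool:
  increments:
    - {"tx": 0, "ty": 1, "tz": 0, "wx": 0, "wy": 0, "wz": 0, "gripper": 0.2}
    - {"tx": 0, "ty": 0, "tz": 0, "wx": 0, "wy": 0, "wz": 0, "gripper": 0.2}
    - {"tx": 0, "ty": 0, "tz": 0, "wx": 0, "wy": 0, "wz": 0, "gripper": 0.2}
    - {"tx": 0, "ty": 0, "tz": 0, "wx": 0, "wy": 0, "wz": 0, "gripper": 0.2}
    - {"tx": 0, "ty": 0, "tz": 0, "wx": 0, "wy": 0, "wz": 0, "gripper": 0.2}

```text
time_s: 25.45
eef_pos: [557.1, -278.7, -0.3]
ee_rot: [0.503, -0.497, 0.498, -0.503]
wrist_force: [-8.6, 5.5, 32.7]
width: 0.4
```

```bash
cat > chk.py <<'E'
from h import *
import plan,sys
n=sys.argv[1]
s=plan.state()
a=np.radians(90.6); e=np.array([np.cos(a),np.sin(a)]); f=np.array([-e[1],e[0]])
ims=[]
for cam in ['scene','side','wrist']:
    im,d,m=grab(cam,cam+n)
    if cam=='wrist': ims.append(cv2.resize(im,(400,300)))
    else:
        p=proj(m,(557,-273,70))[0]; x,y=max(0,int(p[0])-70),max(0,int(p[1])-50); ims.append(cv2.resize(im[y:y+105,x:x+140],(400,300)))
    P,u,v=cloud(d,m); r=P[:,:2]-[557,-272.8]; A=r@e; B=r@f
    hsv=cv2.cvtColor(im,cv2.COLOR_RGB2HSV)[v,u]; rgb=im[v,u].astype(int)
    for lo,hi in [(56,78),(30,50),(-45,-20),(-76,-64)]:
        k=(abs(B)<10 if lo>50 else (abs(abs(B)-15)<2.0))&(A>lo)&(A<hi)&(P[:,2]>44)&(P[:,2]<60)
        if k.sum()>3: print(cam,'bar top',lo,k.sum(),np.percentile(P[k][:,2],[10,50,90]).round(1))
    k=(abs(abs(B)-45)<15)&(abs(abs(A)-62)<12)&(P[:,2]>44)&(P[:,2]<56); print(cam,'cheek z',np.median(P[k][:,2]).round(1))
    for nm,q in [('red',((hsv[:,0]<6)|(hsv[:,0]>174))&(hsv[:,1]>150)),('yel',(hsv[:,0]>20)&(hsv[:,0]<35)&(hsv[:,1]>150))]:
        q=q&(abs(B)<30)&(abs(A)<90)&(P[:,2]>96); 
        if q.any(): print(cam,nm,q.sum(),'A %.1f B %.1f z %.1f'%(A[q].mean(),B[q].mean(),np.median(P[q][:,2])))
cv2.imwrite('pics/zz%s.png'%n,np.vstack([np.hstack(ims[:2]),np.hstack([ims[2],0*ims[2]])])[:,:,::-1])
E
python3 chk.py 21
```

```text
t 25.45 pos [ 5.571e+02 -2.787e+02 -3.000e-01] yaw 0.58 down [ 0. -0. -1.] F [-8.6  5.5 32.7] w 0.4 q [ 0.58  1.07 -0.36  1.46  0.5   0.71  0.02]
scene bar top 56 44 [48.7 50.8 56. ]
scene bar top 30 19 [46.1 49.1 50.5]
scene bar top -45 17 [46.4 49.6 51.7]
scene bar top -76 9 [48.5 50.8 51.9]
scene cheek z 50.4
scene red 34 A 46.5 B -0.9 z 100.0
scene yel 32 A -60.5 B -1.9 z 99.8
side bar top 56 50 [48.2 51.9 58.9]
side bar top 30 12 [47.9 49.6 51.6]
side cheek z 50.0
side red 16 A 49.5 B 0.5 z 99.4
wrist bar top 56 1227 [49.4 50.3 51.1]
wrist bar top 30 790 [49.4 50.2 50.9]
wrist bar top -45 547 [49.7 50.3 51. ]
wrist cheek z 50.3
wrist red 2209 A 47.5 B -0.4 z 100.1
```

View pics/zz21.png

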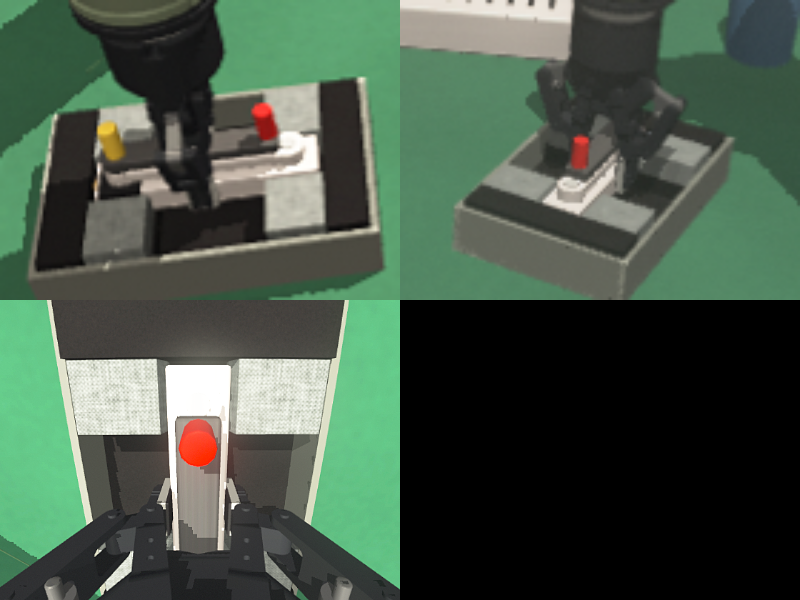

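servo_tool:
  increments:
    - {"tx": 0, "ty": -1, "tz": 0, "wx": 0, "wy": 0, "wz": 0, "gripper": 0.2}
    - {"tx": 0, "ty": 0, "tz": 0, "wx": 0, "wy": 0, "wz": 0, "gripper": 0.45}
    - {"tx": 0, "ty": 0, "tz": 0, "wx": 0, "wy": 0, "wz": 0, "gripper": 0.6}
    - {"tx": 0, "ty": 0, "tz": 0, "wx": 0, "wy": 0, "wz": 0, "gripper": 0.65}
    - {"tx": 0, "ty": 0, "tz": 0, "wx": 0, "wy": 0, "wz": 0, "gripper": 0.65}

```text
time_s: 26.22
eef_pos: [556.9, -278.8, -1.1]
ee_rot: [0.503, -0.498, 0.497, -0.503]
wrist_force: [-0.3, -0.4, 0.5]
width: 0.653
```

```bash
python3 chk.py 22
```

```text
t 26.23 pos [ 556.9 -278.8   -1.1] yaw 0.58 down [-0.  0. -1.] F [-0.3 -0.4  0.5] w 0.653 q [ 0.58  1.07 -0.36  1.46  0.5   0.71  0.02]
scene bar top 56 49 [48.8 50.5 57.2]
scene bar top 30 20 [45.2 49.6 51.4]
scene bar top -45 13 [46.7 48.7 50.5]
scene bar top -76 13 [48.8 50.6 52.5]
scene cheek z 50.5
scene red 35 A 46.5 B -1.0 z 99.2
scene yel 33 A -60.4 B -1.8 z 100.3
side bar top 56 46 [48.6 52.5 58.7]
side bar top 30 13 [45.8 49.3 51. ]
side cheek z 50.0
side red 20 A 49.9 B 0.8 z 99.3
wrist bar top 56 1248 [49.5 50.4 51.3]
wrist bar top 30 789 [49.6 50.4 51.2]
wrist bar top -45 518 [49.9 50.6 51.3]
wrist cheek z 50.3
wrist red 2265 A 47.6 B -0.4 z 100.3
```

View pics/zz22.png

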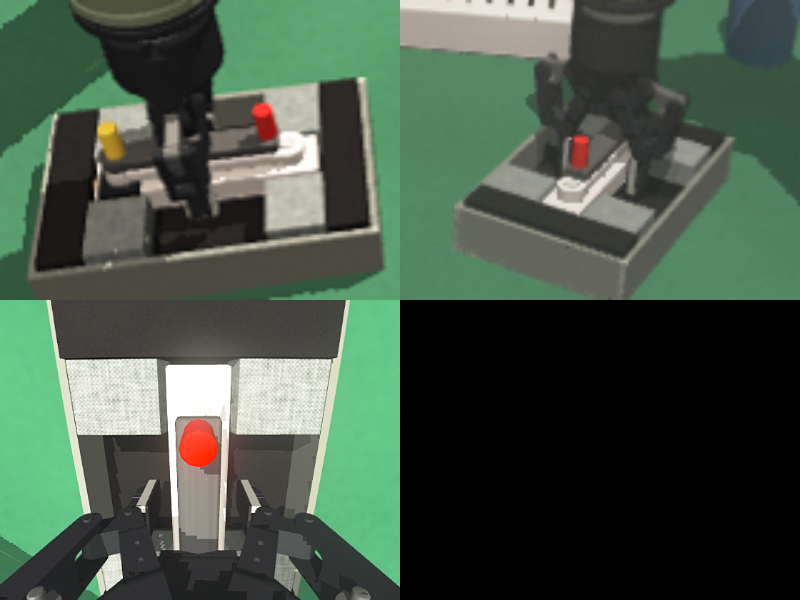

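Released; the bar stays flush with the cheeks. Lift straight up and check.

servo_tool:
  increments:
    - {"tx": 0, "ty": -15, "tz": 0, "wx": 0, "wy": 0, "wz": 0, "gripper": 0.65}
    - {"tx": 0, "ty": -30, "tz": 0, "wx": 0, "wy": 0, "wz": 0, "gripper": 0.65}
    - {"tx": 0, "ty": -40, "tz": 0, "wx": 0, "wy": 0, "wz": 0, "gripper": 0.65}
    - {"tx": 0, "ty": -40, "tz": 0, "wx": 0, "wy": 0, "wz": 0, "gripper": 0.65}
    - {"tx": 0, "ty": -30, "tz": 0, "wx": 0, "wy": 0, "wz": 0, "gripper": 0.65}

```text
time_s: 27.0
eef_pos: [557.2, -278.7, 156.8]
ee_rot: [-0.502, 0.497, -0.498, 0.503]
wrist_force: [0.3, -0.4, -0.3]
width: 0.653
```

servo_tool:
  increments:
    - {"tx": 0, "ty": 0, "tz": 0, "wx": 0, "wy": 0, "wz": 0, "gripper": 0.65}
    - {"tx": 0, "ty": 0, "tz": 0, "wx": 0, "wy": 0, "wz": 0, "gripper": 0.65}
    - {"tx": 0, "ty": 0, "tz": 0, "wx": 0, "wy": 0, "wz": 0, "gripper": 0.65}
    - {"tx": 0, "ty": 0, "tz": 0, "wx": 0, "wy": 0, "wz": 0, "gripper": 0.65}
    - {"tx": 0, "ty": 0, "tz": 0, "wx": 0, "wy": 0, "wz": 0, "gripper": 0.65}

```text
time_s: 27.62
eef_pos: [556.9, -278.7, 153.7]
ee_rot: [0.503, -0.498, 0.497, -0.503]
wrist_force: [0.2, 0.5, -0.3]
width: 0.649
```

```bash
python3 chk.py 23; python3 - <<'E'
from h import *
im,d,m=load('wrist23'); P,u,v=cloud(d,m)
a=np.radians(90.6); e=np.array([np.cos(a),np.sin(a)]); f=np.array([-e[1],e[0]])
r=P[:,:2]-[557,-272.8]; A=r@e; B=r@f
k=(abs(P[:,2]-44)<2)
for s in (1,-1):
    q=k&(A*s>105)&(A*s<125)&(abs(B)<60); print('rim A',s,q.sum(),np.percentile(A[q],[1,99]).round(1) if q.any() else '')
k=(abs(P[:,2]-50)<3)&(abs(B)<17)&(im[v,u].min(1)>100); print('bar A',A[k].min(),A[k].max())
E
```

```text
t 27.62 pos [ 556.9 -278.7  153.7] yaw 0.59 down [-0.  0. -1.] F [ 0.2  0.5 -0.3] w 0.649 q [ 0.61  0.86 -0.44  1.35  0.4   1.01  0.11]
scene bar top 56 49 [48.6 51.  54.2]
scene bar top 30 25 [46.6 49.7 52. ]
scene bar top -45 27 [45.6 49.6 52.2]
scene bar top -76 10 [45.9 49.8 51.8]
scene cheek z 50.5
scene red 34 A 46.6 B -1.2 z 100.3
scene yel 31 A -60.6 B -2.1 z 99.5
side bar top 56 51 [47.6 52.2 58.6]
side bar top 30 8 [48.  49.7 50.5]
side bar top -45 10 [47.1 50.3 51.9]
side bar top -76 4 [49.5 51.9 52.9]
side cheek z 49.9
side red 16 A 49.4 B 0.9 z 99.4
side yel 15 A -57.5 B 0.6 z 99.4
wrist bar top 56 263 [49.4 50.3 51.3]
wrist bar top 30 187 [49.6 50.4 51.4]
wrist bar top -45 195 [49.6 50.4 51.4]
wrist bar top -76 75 [50.2 50.9 52. ]
wrist cheek z 50.4
wrist red 252 A 46.7 B -0.4 z 100.3
wrist yel 209 A -59.9 B -0.5 z 100.3
rim A 1 899 [112.8 118. ]
rim A -1 219 [-122.2 -119.2]
bar A -80.92712451079629 111.95046524713115
```

View pics/wrist23.png

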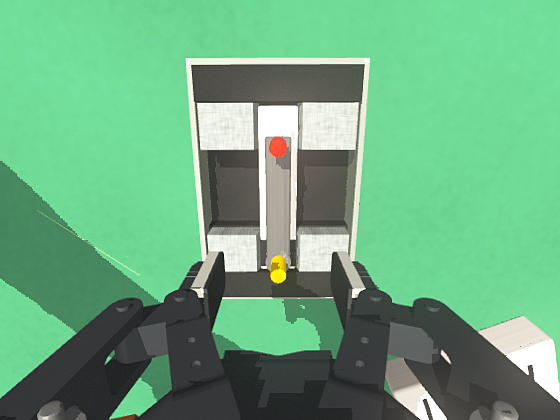

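View pics/scene23.png

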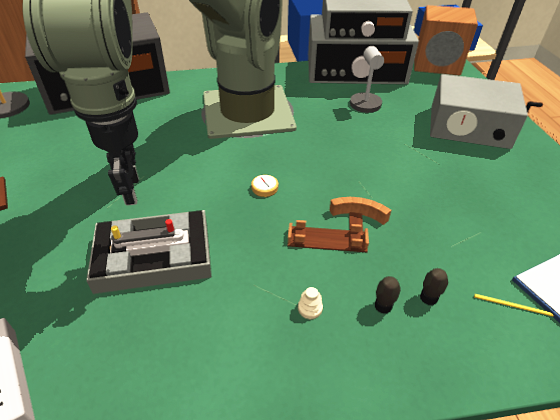

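```bash
python3 - <<'E'
from workcell import env
print(env.close_job()); print(env.state()['time_s'])
E
```

```text
the job is handed in; nothing more can be done
None
the job is handed in; nothing more can be done
```

I folded the tip arm first, until I felt its stop at about 10 N. Then I folded the middle arm until it pressed on its stop at about 3 N. After that I lifted the antenna out, pressed it into the foam slot and let go. The job was handed in at about 28 s of the 67 s allowed; it reports no verdict.

**Last checks before handing in:**
- **Seating:** the bar's top is at about 50.4 mm, level with the cheek tops at both ends. That puts the underside on the slot floor.
- **Centring:** it is within about 2 mm along and across the slot, and both knobs lie on the bar's line, so the arms are folded.
- **Pressing force:** pushing further at the end met about 33 N, well above the 5 to 12 N expected, so it was on the floor.
- **Surroundings:** the tubes, insulator and compass look unmoved in the scene picture. The gripper is open about 15 cm above the tray, and the wrist force is near zero.

**What disagreed:**
- **Finger length:** the fingers end about 28 mm short of the reported tool point. My first sweep therefore passed above the red knob without touching it, and I lowered the later moves by that amount.
- **Middle arm:** pushing the tip arm against its stop also closed the middle arm by about 9 degrees, to about 1.5 rad by my estimate. That is still well above the 0.9 rad limit.

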